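# Make up two cake-finishing tool kits in tins

## Task

Make up two tool kits from the stock on the bench. Round tin: the large round cutter flat on the tin's floor, with the metal shaker standing upright inside the cutter so that it cannot slide about. Rectangular tin: the square cutter flat on the floor with the wooden tamper standing upright inside it, and beside the cutter the spatula, flat on the floor and lying along the tin's long side; leave the small round cutter and the jar where they are.

Things in the scene. Friction and masses are not known exactly. Their poses are not given: they have to be found in the camera images.
- round_tin: Round dark steel baking tin, fixed to the bench, outside diameter 188 mm at the base and 200 mm at the rim, 28 mm high, walls 4 mm. Origin: centre of its underside; z up. Its inner floor lies 4 mm above the origin.
- sheet_tin: Rectangular dark steel sheet tin, fixed to the bench, 270 mm along its x by 190 mm along its y, 26 mm high, walls 4 mm, straight. Origin: centre of its underside; z up. Its inner floor lies 4 mm above the origin. Its place may be exchanged with that of the round tin.
- round_cutter: Large round cutter: bright metal ring, outside diameter 64 mm, inside 58 mm, 30 mm high, open at both ends, 80 g. Starts flat on the bench. Origin: centre of its underside, z up.
- square_cutter: Square cutter: bright metal square frame, 62 x 62 mm outside, 56 x 56 mm inside, 30 mm high, open at both ends, 80 g. Starts flat on the bench. Origin: centre of its underside; x and y square to its sides, z up.
- shaker: Sugar shaker: bright metal upright cylinder, diameter 38 mm up to 66 mm (with a thin dark band up to 39 mm across at 64 to 68 mm), then a domed top to 80 mm height, 130 g. Starts standing. Origin: centre of its underside, z up.
- tamper: Tart tamper of dark wood, standing: a foot of diameter 38 mm and 22 mm high, above 26 mm a straight round stem of diameter 24 mm up to 80 mm height, 90 g. Origin: centre of its underside, z up.
- spatula: Small icing spatula lying flat, 170 mm long along its x: square-edged dark wooden handle 20 mm wide and 20 mm high from x = -85 to x = +10 mm, stiff metal blade 28 mm wide and 3 mm thick from x = +10 to x = +85 mm along the underside, its tip rounded. 90 g, balances about at x = -10 mm. Origin: on the underside, mid-length, z up.
- small_cutter: Small round cutter, a bystander to be left alone: metal ring of outside diameter 44 mm, 30 mm high, beyond the stock. Origin: centre of its underside.
- jar: Amber glass jar with a metal cap, a bystander to be left alone: diameter 64 mm, 85 mm high, beyond the stock. Origin: centre of its underside.
There are look-alikes about, which are no part of the job. What is shaped like the square_cutter but red is not meant.

How it is judged:
By the outcome, as a careful person would: the job done as asked, in the order asked, and still so for the second after the job is handed in, with the robot touching nothing.
It also fails if it takes over 144 s, if anything falls off the work surface, if the arm or the gripper's body presses on something with over 40 N, if the wrist force passes 120 N, or if a joint passes its speed limit or range.

## Robot

A 6-joint arm with a two-finger parallel gripper is mounted at the origin on the work surface. World frame = base frame: x ahead of the robot, y to its left, z up, the work surface at z = 0. Lengths are in m, angles in degrees, forces in N, time in s.
With the tool pointing down it reaches from about 0.425 to 0.95 m from the base axis. Payload 14.7 kg.
Tool frame: the origin (TCP) lies midway between the tips of the shut fingers; the grasp point (between the pads) lies 19 mm behind it; z points along the fingers, x is the direction in which the jaws open and shut, and the axes are right-handed (so a half turn about z gives the same grasp; the last joint's range is limited). The gripper opens to 85 mm and grips with 20 to 120 N. Pads are 22 mm wide; open, the fingers measure 114 mm over their backs; the gripper's body (76 mm by 85 mm) begins 54 mm behind the grasp point. The pads swing forward as they close: fully open they stand 13 mm farther back than shut.
Start: joints at [-73.889, 27.513, 91.461, -0, 61.026, -2.67], TCP at [0.209, -0.615, 0.231] pointing down, gripper open.
Joint ranges: [-157.49, 157.49], [-46.99, 117.5], [13.45, 153.17], [-89.5, 269.5], [5.16, 153.95], [-167.48, 167.48]. Speed limits (degrees/s): [108.29, 108.29, 136.94, 172.46, 172.46, 172.46].

## Interface

Orientations are given as [roll, pitch, yaw] about the fixed x, y, z axes, in that order (R = Rz(yaw) Ry(pitch) Rx(roll)).
In Python, from rig import readout, imaging, close_job gives the robot as it stands. The module is installed in compiled form; this text tells all that it offers.
- The arm moves only by the tool servo_tool, never from a script. Its argument "series" is a list of rows, each an object with "xyz": the shift along the tool's x, y, z scaled (see below), a list of three; "rot": the turn, a rotation vector about the tool's x, y, z scaled (see below), a list of three. A call has 1 to 5 rows; each row shifts and turns the commanded pose from where the row before left it, along the tool's axes as they then stand; what a row does not reach is not made up. The controller multiplies each number of a shift by 0.1 m and each number of a turn by pi rad. A row lasts 1/10 s, in which the tool goes at most 50 mm and 8.59 degrees, less where a joint would pass 70% of its speed; a pose out of reach is approached as far as the arm can. A call with a number of a shift or a turn outside -1 to 1 is refused whole. A call with a gripper value outside its range is refused whole. "jaw" is the finger opening in mm, from 0 to 85.4, set as the call begins (left out, the last holds). The fingers move at their own pace and stop on an object; "newtons" is the grip in N (left out, the last holds). Time passes only in rows, so rows that do not move let the fingers close. It gives the time, the measured TCP pose, the force and the opening at its end, in the units of the state.
- readout.state(): the state, without advancing time (a new reading comes with each control period).
- imaging.camera(name): name is "side" or "top" or "wrist"; returns a dict with "img" (384x512x3 uint8, blue, green, red), "fx", "fy", "cx", "cy" (pixels), "position" and "orientation" of the camera in the world; the wrist camera has in their place "tool_from_camera" (4x4, takes a point from camera to tool coordinates, whose origin is the TCP and whose axes are the tool frame's). Camera axes: x right, y down, z forward; pixel columns grow to the right and rows downward; lengths in m; the calibration is good to about 2 mm. A picture is of the moment at which its call begins: read the wrist's pose just before it. There is no depth.
- close_job(): hands the job in, once; it reports no verdict.
The state is a dict: "time": time; "qpos": joint angles; "joint_vel": joint speeds; "joint_torque": joint torques, N m; "tcp_pos": TCP position; "tcp_rot": TCP orientation; "contact_force": force on the tool from outside, world axes, zero at the start; "ft_torque": the same for the moment, N m; "opening": finger opening in m.
Only numpy, scipy, OpenCV 4.12 (cv2) and the standard library are available. Lean on these libraries where they do the work, as an engineer would, in place of code of your own. Each camera call takes 0.05 s, during which the arm holds its last target.

## Working session

There is one attempt and no reset: what is moved stays moved. The work goes in short steps, Python scripts to look and compute and a tool call to move; the robot and the scene stay as the last step left them, time stands still between calls to the robot, and variables do not carry over. Pictures are saved under pics/ and viewed, and the job is handed in when it is done.

Besides the shell and the picture viewer there is one more tool, called after "Emit:" by a JSON object that holds its "method" and its "body", one argument or row to a line. servo_tool: Moves the arm, as the interface text tells. Shifts and turns lie within -1 to 1; 1 stands for 0.1 m of shift or pi rad of turn. Its arguments: {"type":"object","properties":{"series":{"type":"array"},"jaw":{"type":"number"},"newtons":{"type":"number"}},"required":["series"]}

```bash
ls; mkdir -p pics
cat > h.py <<'E'
import numpy as np, cv2
from rig import readout, imaging
from scipy.spatial.transform import Rotation as R
def save(n,f):
    c=imaging.camera(n); cv2.imwrite(f,c['img']); return c
def camT(c,st=None):
    if 'tool_from_camera' in c:
        T=np.eye(4);T[:3,:3]=R.from_euler('xyz',st['tcp_rot'],degrees=True).as_matrix();T[:3,3]=st['tcp_pos']
        return T@np.array(c['tool_from_camera'])
    T=np.eye(4);o=np.array(c['orientation'])
    T[:3,:3]=o if o.shape==(3,3) else R.from_euler('xyz',o,degrees=True).as_matrix()
    T[:3,3]=c['position'];return T
def ray(c,T,u,v,z):
    d=T[:3,:3]@np.array([(u-c['cx'])/c['fx'],(v-c['cy'])/c['fy'],1.]);p=T[:3,3]
    return p+d*(z-p[2])/d[2]
def proj(c,T,p):
    q=T[:3,:3].T@(np.array(p)-T[:3,3]);return np.array([c['cx']+c['fx']*q[0]/q[2],c['cy']+c['fy']*q[1]/q[2]])
E
python3 - <<'E'
from h import *
print(readout.state())
for n in ['top','side','wrist']:
    c=save(n,f'pics/{n}0.png'); print({k:v for k,v in c.items() if k!='img'})
    import pickle; pickle.dump(c,open(f'{n}0.pkl','wb'))
E
```

```text
pics
{'time': 0.0, 'qpos': array([-7.38874434e+01,  2.75475905e+01,  9.14941002e+01, -9.82568663e-04,
        6.10247955e+01, -2.66806580e+00]), 'joint_vel': array([ 0.00290428,  0.00853828, -0.03045091,  0.06854614, -0.09514945,
        0.00930039]), 'joint_torque': array([-4.74265325e-03, -9.50672007e+01, -4.30194497e+01, -3.95034594e-04,
        1.22942045e-02, -8.12600035e-06]), 'tcp_pos': array([ 0.20918735, -0.61499174,  0.23069575]), 'tcp_rot': array([-1.79997763e+02,  6.64541136e-02, -7.12188999e+01]), 'contact_force': array([-0.83964739, -0.55876916,  0.39416513]), 'ft_torque': array([-0.00069773,  0.01466998, -0.00281377]), 'opening': 0.08541565138306592}
{'fx': 465.78711296651636, 'fy': 465.78711296651636, 'cx': 255.0285270921938, 'cy': 192.9494647078386, 'position': array([ 0.40769965, -0.00256231,  1.1785675 ]), 'orientation': array([-173.09926355,    1.1662371 ,  -90.2315811 ])}
{'fx': 437.70277347059226, 'fy': 437.70277347059226, 'cx': 252.69148338768449, 'cy': 183.8294323264737, 'position': array([ 0.4260141 , -0.71164424,  0.57970658]), 'orientation': array([-126.62850842,   -0.93368695,   -9.99434442])}
{'fx': 325.48431057836063, 'fy': 325.48431057836063, 'cx': 252.98431059740875, 'cy': 190.89001276573381, 'tool_from_camera': array([[ 9.99998957e-01,  6.77459023e-04,  1.27567249e-03,
        -4.64729787e-04],
       [-1.03040887e-03,  9.53507717e-01,  3.01366839e-01,
        -7.61313135e-02],
       [-1.01219988e-03, -3.01367839e-01,  9.53507421e-01,
        -1.43226752e-01],
       [ 0.00000000e+00,  0.00000000e+00,  0.00000000e+00,
         1.00000000e+00]])}
```

View pics/top0.png

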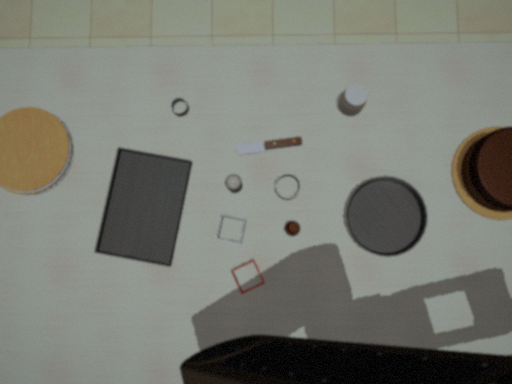

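View pics/side0.png

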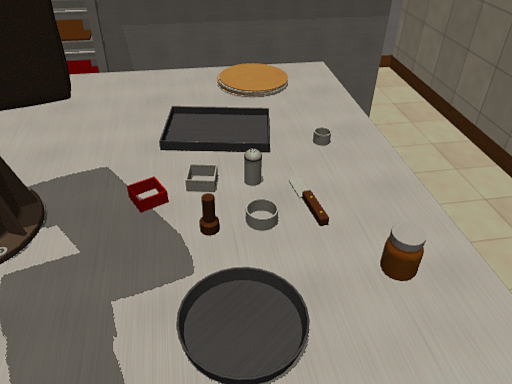

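View pics/wrist0.png

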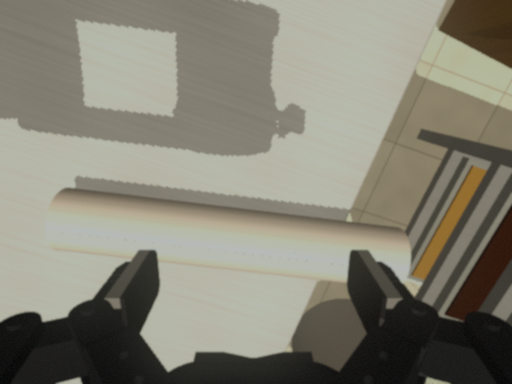

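The grey square cutter is at top-view pixel (232,229); the red one at (248,276) is its look-alike. The large ring is at (287,187) and the small ring at (180,107). The shaker is at (233,183), the tamper at (292,228), the spatula at (270,146) and the jar at (351,99). The sheet tin is at left and the round tin at right. I'll check these in a close crop.

Run:
```python
from h import *
im=cv2.imread('pics/top0.png'); cv2.imwrite('pics/crop0.png',cv2.resize(im[80:300,160:320],None,fx=3.6,fy=2.7*1,interpolation=cv2.INTER_CUBIC))
```

```text
(no output)
```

View pics/crop0.png

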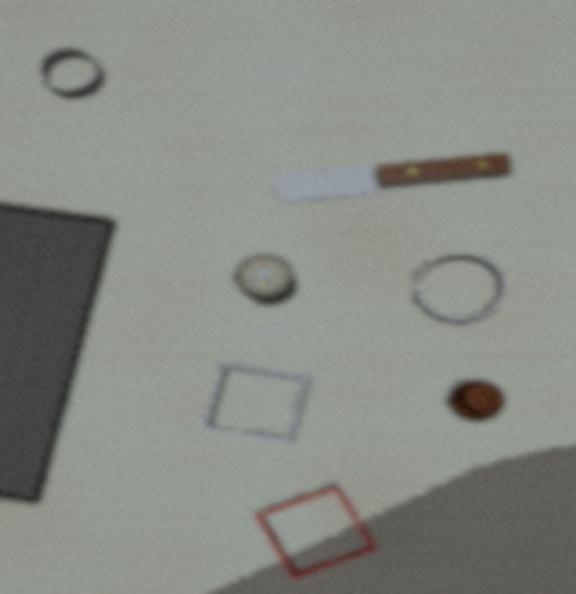

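The crop confirms the choices: the square cutter is bright metal, not red, and the large ring is right of the shaker. Next I'll measure positions from masks.

```bash
cat > meas0.py <<'E'
from h import *
import pickle
c=pickle.load(open('top0.pkl','rb'));T=camT(c);im=c['img']
bg=cv2.medianBlur(im,75) if False else None
lab=cv2.cvtColor(im,cv2.COLOR_BGR2LAB).astype(int)
def comp(box,thr,f=None):
    x0,y0,x1,y1=box; p=lab[y0:y1,x0:x1]; b=np.median(p.reshape(-1,3),0)
    m=(np.abs(p-b).sum(2)>thr).astype(np.uint8)
    n,l,s,ce=cv2.connectedComponentsWithStats(m,connectivity=8)
    i=1+np.argmax(s[1:,4]); m=(l==i).astype(np.uint8)
    k=cv2.findContours(m,cv2.RETR_EXTERNAL,cv2.CHAIN_APPROX_NONE)[0]
    k=max(k,key=len).reshape(-1,2)+[x0,y0]
    return k.astype(np.float32)
def w(k,z): return np.array([ray(c,T,u,v,z)[:2] for u,v in k],np.float32)
for nm,box,z,t in [('ring',(268,168,308,206),.015,12),('square',(212,210,252,248),.015,12),('shaker',(220,170,248,198),.04,20),('tamper',(280,216,304,240),.04,20),('spatula',(230,130,310,160),.01,12),('small',(165,92,195,122),.015,20)]:
    k=comp(box,t); p=w(k,z); print(nm,'px',k.mean(0),'circ',cv2.minEnclosingCircle(p),'rect',cv2.minAreaRect(p))
g=cv2.cvtColor(im,cv2.COLOR_BGR2GRAY)
m=(g<110).astype(np.uint8)
for nm,(x0,y0,x1,y1),z in [('round',(335,165,440,265),.028),('sheet',(85,140,200,275),.026)]:
    k=max(cv2.findContours(m[y0:y1,x0:x1],cv2.RETR_EXTERNAL,cv2.CHAIN_APPROX_NONE)[0],key=len).reshape(-1,2)+[x0,y0]
    p=w(k,z); print(nm,cv2.fitEllipse(p),cv2.minAreaRect(p),'\n', cv2.boxPoints(cv2.minAreaRect(p)).tolist())
E
python3 meas0.py
```

```text
ring px [286.96103 186.41559] circ ((0.5654550790786743, -0.05963250622153282), 0.03594323620200157) rect ((0.5645864009857178, -0.060017239302396774), (0.0654187873005867, 0.06859046220779419), 89.48819732666016)
square px [231.36969 228.35757] circ ((0.45887503027915955, 0.0805392935872078), 0.043153125792741776) rect ((0.46041959524154663, 0.08072778582572937), (0.06775883585214615, 0.06377359479665756), 77.3488998413086)
shaker px [233.6923  183.13461] circ ((0.5695270299911499, 0.07321017980575562), 0.024878177791833878) rect ((0.5695523023605347, 0.07317789644002914), (0.04807327687740326, 0.04090845584869385), 26.420560836791992)
tamper px [291.65216 227.67392] circ ((0.45997804403305054, -0.06884229183197021), 0.02118559554219246) rect ((0.4602673053741455, -0.06849449872970581), (0.041134774684906006, 0.03802400082349777), 44.57461929321289)
spatula px [266.98877 145.62921] circ ((0.6751754283905029, -0.01561829075217247), 0.08592434227466583) rect ((0.6724985837936401, -0.01603170484304428), (0.029564449563622475, 0.17160861194133759), 8.778861045837402)
small px [179.63461
[... 288 characters left out ...]
), 173.71054077148438) ((0.48896539211273193, -0.29925280809402466), (0.20087553560733795, 0.1971980333328247), 88.45848083496094) 
 [[0.3877001702785492, -0.39700180292129517], [0.5848267674446106, -0.4023066759109497], [0.5902305841445923, -0.20150381326675415], [0.39310401678085327, -0.1961989402770996]]
sheet ((0.5167052149772644, 0.29897454380989075), (0.22269834578037262, 0.32220563292503357), 79.18357849121094) ((0.5170177221298218, 0.2988792061805725), (0.19527213275432587, 0.269989013671875), 79.23075103759766) 
 [[0.36615708470344543, 0.22818700969219208], [0.6313909888267517, 0.1777384728193283], [0.6678783893585205, 0.36957138776779175], [0.40264445543289185, 0.4200199246406555]]
```

```bash
cat > plan.py <<'E'
import sys
from h import *
# usage: plan.py x y z yaw [step_mm]  : from measured pose, tool down
x,y,z,yaw=map(float,sys.argv[1:5]); step=float(sys.argv[5]) if len(sys.argv)>5 else 42
s=readout.state(); p=np.array(s['tcp_pos']); r=np.array(s['tcp_rot'])
print('t',round(s['time'],2),'p',p.round(4),'rot',r.round(2),'F',s['contact_force'].round(1),'open',round(s['opening'],4))
Rc=R.from_euler('xyz',r,degrees=True); Rg=R.from_euler('xyz',[180,0,yaw],degrees=True)
rv=(Rc.inv()*Rg).as_rotvec(); d=np.array([x,y,z])-p
n=max(1,int(np.ceil(max(np.linalg.norm(d)*1000/step,np.degrees(np.linalg.norm(rv))/8))))
for i in range(n):
    Ri=Rc*R.from_rotvec(rv*i/n); t=Ri.inv().apply(d/n)/0.1
    print(i,t.round(3).tolist(),(rv/n/np.pi).round(4).tolist())
E
python3 plan.py 0.565 -0.06 0.17 0
```

```text
t 0.15 p [ 0.2092 -0.6151  0.2308] rot [-1.800e+02  5.000e-02 -7.122e+01] F [ 0.1  0.  -0.2] open 0.0852
0 [-0.257, -0.322, 0.038] [-0.0, 0.0, -0.0247]
1 [-0.231, -0.341, 0.038] [-0.0, 0.0, -0.0247]
2 [-0.204, -0.358, 0.038] [-0.0, 0.0, -0.0247]
3 [-0.175, -0.373, 0.038] [-0.0, 0.0, -0.0247]
4 [-0.146, -0.385, 0.038] [-0.0, 0.0, -0.0247]
5 [-0.116, -0.395, 0.038] [-0.0, 0.0, -0.0247]
6 [-0.085, -0.403, 0.038] [-0.0, 0.0, -0.0247]
7 [-0.053, -0.409, 0.038] [-0.0, 0.0, -0.0247]
8 [-0.021, -0.412, 0.038] [-0.0, 0.0, -0.0247]
9 [0.011, -0.412, 0.038] [-0.0, 0.0, -0.0247]
10 [0.043, -0.41, 0.038] [-0.0, 0.0, -0.0247]
11 [0.074, -0.405, 0.038] [-0.0, 0.0, -0.0247]
12 [0.106, -0.398, 0.038] [-0.0, 0.0, -0.0247]
13 [0.136, -0.389, 0.038] [-0.0, 0.0, -0.0247]
14 [0.166, -0.377, 0.038] [-0.0, 0.0, -0.0247]
15 [0.195, -0.363, 0.038] [-0.0, 0.0, -0.0247]
```

Emit:
{"method": "servo_tool", "body": {
  "series": [
    {"xyz": [-0.257,-0.322,0.02],"rot": [0,0,-0.0247]},
    {"xyz": [-0.231,-0.341,0.02],"rot": [0,0,-0.0247]},
    {"xyz": [-0.204,-0.358,0.02],"rot": [0,0,-0.0247]},
    {"xyz": [-0.175,-0.373,0.02],"rot": [0,0,-0.0247]},
    {"xyz": [-0.146,-0.385,0.02],"rot": [0,0,-0.0247]}
  ]
}}

```text
time: 0.65
tcp_pos: [0.321, -0.4405, 0.2211]
tcp_rot: [-180.0, 0.0, -48.8]
contact_force: [1.3, 0.6, -0.3]
opening: 0.0855
```

Emit:
{"method": "servo_tool", "body": {
  "series": [
    {"xyz": [-0.116,-0.395,0.04],"rot": [0,0,-0.0247]},
    {"xyz": [-0.085,-0.403,0.04],"rot": [0,0,-0.0247]},
    {"xyz": [-0.053,-0.409,0.04],"rot": [0,0,-0.0247]},
    {"xyz": [-0.021,-0.412,0.04],"rot": [0,0,-0.0247]},
    {"xyz": [0.011,-0.412,0.04],"rot": [0,0,-0.0247]}
  ]
}}

```text
time: 1.15
tcp_pos: [0.4323, -0.267, 0.2011]
tcp_rot: [-180.0, -0.0, -26.6]
contact_force: [1.0, -1.0, -0.4]
opening: 0.0853
```

Emit:
{"method": "servo_tool", "body": {
  "series": [
    {"xyz": [0.043,-0.41,0.04],"rot": [0,0,-0.0247]},
    {"xyz": [0.074,-0.405,0.04],"rot": [0,0,-0.0247]},
    {"xyz": [0.106,-0.398,0.04],"rot": [0,0,-0.0247]},
    {"xyz": [0.136,-0.389,0.04],"rot": [0,0,-0.0247]},
    {"xyz": [0.166,-0.377,0.04],"rot": [0,0,-0.0247]}
  ]
}}

```text
time: 1.65
tcp_pos: [0.5437, -0.0936, 0.1811]
tcp_rot: [180.0, 0.0, -4.3]
contact_force: [0.7, -1.0, 0.5]
opening: 0.0853
```

Emit:
{"method": "servo_tool", "body": {
  "series": [
    {"xyz": [0.195,-0.363,0.04],"rot": [0,0,-0.0247]},
    {"xyz": [0,0,0],"rot": [0,0,0]},
    {"xyz": [0,0,0],"rot": [0,0,0]}
  ]
}}

```text
time: 1.95
tcp_pos: [0.5654, -0.0597, 0.1769]
tcp_rot: [-180.0, 0.0, 0.0]
contact_force: [-0.3, 0.3, -0.3]
opening: 0.0853
```

```bash
python3 plan.py 0.565 -0.06 0.17 0
python3 - <<'E'
from h import *
s=readout.state();c=save('wrist','pics/w1.png')
import pickle; pickle.dump((s,c),open('w1.pkl','wb'))
E
```

```text
t 1.95 p [ 0.5654 -0.0597  0.1769] rot [-1.8e+02  5.0e-02  1.0e-02] F [-0.3  0.3 -0.3] open 0.0853
0 [-0.004, 0.003, 0.069] [-0.0, 0.0003, 0.0001]
```

View pics/w1.png

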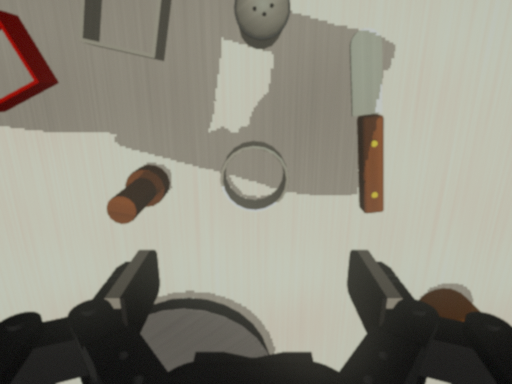

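The wrist view shows the ring at (254,175), the tamper at (140,195), the spatula handle at (371,165) and the square cutter at top left. The red cutter is at (20,60). I'll refine the positions from this view.

Run:
```python
from h import *
import pickle
s,c=pickle.load(open('w1.pkl','rb'));T=camT(c,s)
for q in [(.565,-.06,.03),(.565,-.06,0),(.46,-.0687,0.08),(.46,-.0687,0)]: print(q,proj(c,T,q).round(1))
# top rim extents of ring (approx by eye): left/right 222..286, top 142
for u,v in [(222,172),(286,172),(254,142),(254,200)]: print(u,v,ray(c,T,u,v,.03).round(4))
cv2.imwrite('pics/w1c.png',cv2.resize(c['img'][120:230,90:400],None,fx=2.5,fy=2.5,interpolation=cv2.INTER_CUBIC))
```

```text
(0.565, -0.06, 0.03) [253.6 175.9]
(0.565, -0.06, 0) [253.6 168.2]
(0.46, -0.0687, 0.08) [119.7 202.9]
(0.46, -0.0687, 0) [150.4 176.4]
222 172 [ 0.5359 -0.0564  0.03  ]
286 172 [ 0.5947 -0.0563  0.03  ]
254 142 [ 0.5653 -0.0287  0.03  ]
254 200 [ 0.5654 -0.0835  0.03  ]
```

View pics/w1c.png

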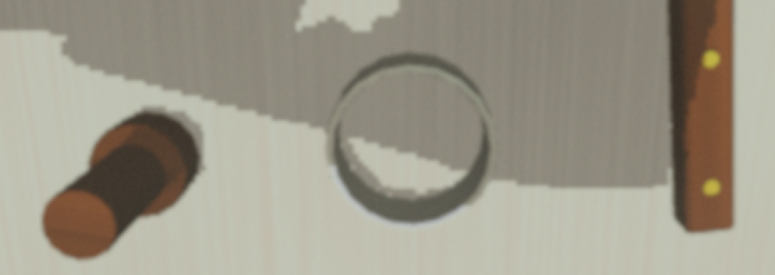

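Emit:
{"method": "servo_tool", "body": {
  "series": [
    {"xyz": [0,0,0.4],"rot": [0,0,0]},
    {"xyz": [0,0,0.4],"rot": [0,0,0]},
    {"xyz": [0,0,0.4],"rot": [0,0,0]},
    {"xyz": [0,0,0.3],"rot": [0,0,0]},
    {"xyz": [0,0,0.15],"rot": [0,0,0]}
  ]
}}

```text
time: 2.5
tcp_pos: [0.5635, -0.0616, 0.0101]
tcp_rot: [-180.0, 0.2, -0.2]
contact_force: [-0.7, 0.6, 0.3]
opening: 0.0859
```

Emit:
{"method": "servo_tool", "body": {
  "series": [
    {"xyz": [0,0,0.14],"rot": [0,0,0]},
    {"xyz": [0,0,0],"rot": [0,0,0]}
  ]
}}

```text
time: 2.7
tcp_pos: [0.5649, -0.0611, -0.0025]
tcp_rot: [-180.0, 0.1, -0.1]
contact_force: [-0.4, 0.0, -0.6]
opening: 0.0854
```

Run:
```python
from h import *
s=readout.state();c=save('wrist','pics/w2.png');save('side','pics/s2.png')
print(s['tcp_pos'],s['contact_force'])
```

```text
[ 0.56488556 -0.06105561 -0.00245406] [-0.39824402  0.01099919 -0.64172716]
```

View pics/w2.png

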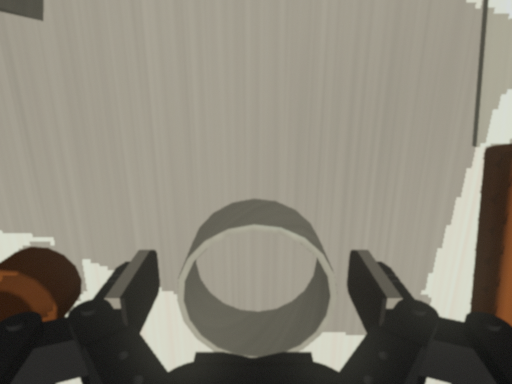

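View pics/s2.png

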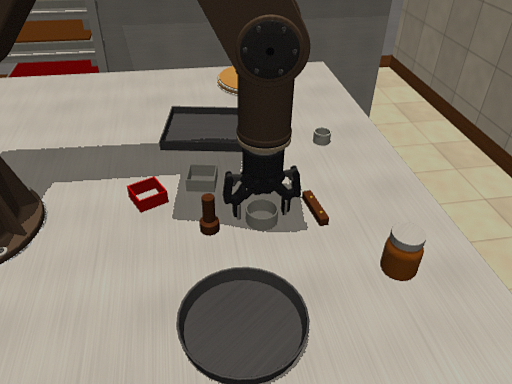

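The ring sits between the pads: its rim spans columns 180–333 and rows 226–357. I'll check its offset along the pads.

Run:
```python
from h import *
s=readout.state();c=imaging.camera('wrist');T=camT(c,s)
for u,v in [(180,285),(333,285),(256,226),(256,357),(256,200)]: print(u,v,ray(c,T,u,v,.03).round(4),ray(c,T,u,v,0).round(4))
print(s['tcp_pos'])
```

```text
180 285 [ 0.5359 -0.0587  0.03  ] [ 0.5281 -0.0787  0.    ]
333 285 [ 0.5969 -0.0588  0.03  ] [ 0.6054 -0.0788  0.    ]
256 226 [ 0.5661 -0.0332  0.03  ] [ 0.5664 -0.0464 -0.    ]
256 357 [ 0.5662 -0.0946  0.03  ] [ 0.5666 -0.1243  0.    ]
256 200 [ 0.5661 -0.0228  0.03  ] [ 0.5664 -0.0333  0.    ]
[ 0.56593303 -0.06093948 -0.00086549]
```

Emit:
{"method": "servo_tool", "body": {
  "series": [
    {"xyz": [0,0.03,0],"rot": [0,0,0]},
    {"xyz": [0,0,0],"rot": [0,0,0]}
  ]
}}

```text
time: 3.05
tcp_pos: [0.5661, -0.064, -0.0007]
tcp_rot: [180.0, -0.1, -0.1]
contact_force: [0.0, -0.9, 0.3]
opening: 0.0856
```

Emit:
{"method": "servo_tool", "body": {
  "series": [
    {"xyz": [0,0,0],"rot": [0,0,0]},
    {"xyz": [0,0,0],"rot": [0,0,0]},
    {"xyz": [0,0,0],"rot": [0,0,0]},
    {"xyz": [0,0,0],"rot": [0,0,0]},
    {"xyz": [0,0,0],"rot": [0,0,0]}
  ],
  "jaw": 50,
  "newtons": 35
}}

```text
time: 3.55
tcp_pos: [0.5657, -0.0637, -0.001]
tcp_rot: [180.0, -0.0, -0.1]
contact_force: [-2.3, -0.7, 14.5]
opening: 0.0639
```

Emit:
{"method": "servo_tool", "body": {
  "series": [
    {"xyz": [0,0,0],"rot": [0,0,0]},
    {"xyz": [0,0,0],"rot": [0,0,0]},
    {"xyz": [0,0,-0.1],"rot": [0,0,0]},
    {"xyz": [0,0,-0.4],"rot": [0,0,0]},
    {"xyz": [0,0,-0.5],"rot": [0,0,0]}
  ]
}}

```text
time: 4.05
tcp_pos: [0.5639, -0.0633, 0.0983]
tcp_rot: [-180.0, 0.2, -0.1]
contact_force: [1.2, 0.9, 1.3]
opening: 0.0637
```

```bash
python3 - <<'E'
from h import *
c=save('wrist','pics/w3.png')
E
python3 plan.py 0.489 -0.2995 0.1 0 45
```

```text
t 4.1 p [ 0.5681 -0.064   0.1067] rot [ 1.7994e+02 -3.6000e-01 -7.0000e-02] F [ 7.  -0.7  9.3] open 0.064
0 [-0.131, 0.393, 0.011] [0.0001, -0.0003, -0.0001]
1 [-0.131, 0.393, 0.011] [0.0001, -0.0003, -0.0001]
2 [-0.132, 0.393, 0.011] [0.0001, -0.0003, -0.0001]
3 [-0.132, 0.393, 0.011] [0.0001, -0.0003, -0.0001]
4 [-0.132, 0.393, 0.011] [0.0001, -0.0003, -0.0001]
5 [-0.132, 0.393, 0.011] [0.0001, -0.0003, -0.0001]
```

View pics/w3.png

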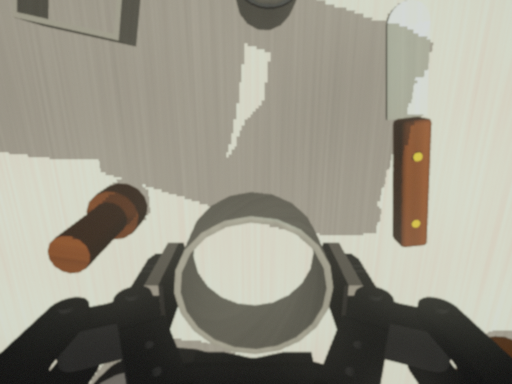

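The ring is gripped at 64 mm opening and lifted. Moving to the round tin.

Emit:
{"method": "servo_tool", "body": {
  "series": [
    {"xyz": [-0.13,0.39,0],"rot": [0,0,0]},
    {"xyz": [-0.13,0.39,0],"rot": [0,0,0]},
    {"xyz": [-0.13,0.39,0],"rot": [0,0,0]},
    {"xyz": [-0.13,0.39,0],"rot": [0,0,0]},
    {"xyz": [-0.13,0.39,0],"rot": [0,0,0]}
  ]
}}

```text
time: 4.6
tcp_pos: [0.4995, -0.2599, 0.0989]
tcp_rot: [180.0, -0.0, -0.1]
contact_force: [1.5, 0.2, -0.0]
opening: 0.0634
```

Emit:
{"method": "servo_tool", "body": {
  "series": [
    {"xyz": [-0.13,0.39,0],"rot": [0,0,0]},
    {"xyz": [0,0,0],"rot": [0,0,0]},
    {"xyz": [0,0,0],"rot": [0,0,0]}
  ]
}}

```text
time: 4.9
tcp_pos: [0.4866, -0.2983, 0.0986]
tcp_rot: [180.0, -0.0, -0.2]
contact_force: [-0.6, 0.7, -1.4]
opening: 0.0639
```

```bash
python3 plan.py 0.489 -0.2995 0.0045 0 45;python3 - <<'E'
from h import *
import pickle
s=readout.state();c=save('wrist','pics/w4.png');pickle.dump((s,c),open('w4.pkl','wb'));d=save('top','pics/t4.png')
E
```

```text
t 4.9 p [ 0.4866 -0.2983  0.0986] rot [ 1.8e+02 -1.0e-02 -2.0e-01] F [-0.6  0.7 -1.4] open 0.0639
0 [0.008, 0.004, 0.314] [0.0, -0.0, -0.0004]
1 [0.008, 0.004, 0.314] [0.0, -0.0, -0.0004]
2 [0.008, 0.004, 0.314] [0.0, -0.0, -0.0004]
```

View pics/w4.png

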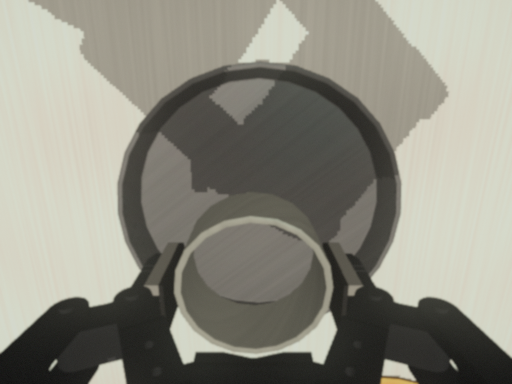

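View pics/t4.png

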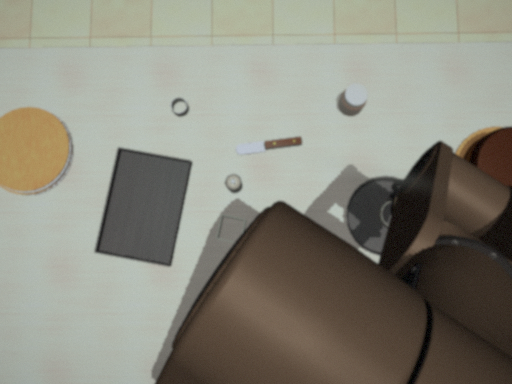

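Emit:
{"method": "servo_tool", "body": {
  "series": [
    {"xyz": [0.02,0.01,0.3],"rot": [0,0,0]},
    {"xyz": [0,0,0.3],"rot": [0,0,0]},
    {"xyz": [0,0,0.22],"rot": [0,0,0]},
    {"xyz": [0,0,0.1],"rot": [0,0,0]},
    {"xyz": [0,0,0],"rot": [0,0,0]}
  ]
}}

```text
time: 5.5
tcp_pos: [0.4888, -0.2972, 0.0053]
tcp_rot: [-179.9, 0.1, -0.0]
contact_force: [-1.0, 0.6, -0.0]
opening: 0.0638
```

Emit:
{"method": "servo_tool", "body": {
  "series": [
    {"xyz": [0,0,0.01],"rot": [0,0,0]},
    {"xyz": [0,0,0.01],"rot": [0,0,0]}
  ]
}}

```text
time: 5.7
tcp_pos: [0.4899, -0.2988, 0.0054]
tcp_rot: [179.9, -0.1, -0.1]
contact_force: [0.1, 1.1, -0.7]
opening: 0.0636
```

Emit:
{"method": "servo_tool", "body": {
  "series": [
    {"xyz": [0,0,0.01],"rot": [0,0,0]},
    {"xyz": [0,0,0],"rot": [0,0,0]}
  ]
}}

```text
time: 5.9
tcp_pos: [0.4893, -0.2987, 0.0038]
tcp_rot: [180.0, -0.0, -0.1]
contact_force: [-0.6, 0.3, -1.0]
opening: 0.0638
```

Emit:
{"method": "servo_tool", "body": {
  "series": [
    {"xyz": [0,0,0.01],"rot": [0,0,0]},
    {"xyz": [0,0,0],"rot": [0,0,0]}
  ]
}}

```text
time: 6.1
tcp_pos: [0.4894, -0.2988, 0.0031]
tcp_rot: [180.0, -0.0, -0.1]
contact_force: [-2.1, 1.0, 12.2]
opening: 0.0637
```

Touched the floor at 12 N. Releasing.

Emit:
{"method": "servo_tool", "body": {
  "series": [
    {"xyz": [0,0,0],"rot": [0,0,0]},
    {"xyz": [0,0,0],"rot": [0,0,0]},
    {"xyz": [0,0,0],"rot": [0,0,0]}
  ],
  "jaw": 82
}}

```text
time: 6.4
tcp_pos: [0.4891, -0.2986, 0.0023]
tcp_rot: [180.0, -0.0, -0.1]
contact_force: [0.2, 0.1, -0.7]
opening: 0.0818
```

Emit:
{"method": "servo_tool", "body": {
  "series": [
    {"xyz": [0,0,-0.1],"rot": [0,0,0]},
    {"xyz": [0,0,-0.3],"rot": [0,0,0]},
    {"xyz": [0,0,-0.4],"rot": [0,0,0]},
    {"xyz": [0,0,-0.4],"rot": [0,0,0]},
    {"xyz": [0,0,-0.4],"rot": [0,0,0]}
  ]
}}

```text
time: 6.9
tcp_pos: [0.4888, -0.2983, 0.1645]
tcp_rot: [180.0, -0.0, -0.1]
contact_force: [0.4, -0.5, -0.2]
opening: 0.0822
```

Emit:
{"method": "servo_tool", "body": {
  "series": [
    {"xyz": [0,0,-0.15],"rot": [0,0,0]},
    {"xyz": [0,0,0],"rot": [0,0,0]},
    {"xyz": [0,0,0],"rot": [0,0,0]}
  ]
}}

```text
time: 7.2
tcp_pos: [0.4889, -0.2984, 0.1776]
tcp_rot: [180.0, -0.0, -0.1]
contact_force: [-1.1, 0.4, 0.0]
opening: 0.082
```

```bash
python3 - <<'E'
from h import *
import pickle
s=readout.state();c=save('wrist','pics/w5.png');pickle.dump((s,c),open('w5.pkl','wb'));T=camT(c,s)
print(proj(c,T,(.489,-.299,.004)),proj(c,T,(.489,-.299,.034)))
E
python3 plan.py 0.5695 0.0732 0.19 0 45
```

```text
[253.82641796 169.19206968] [253.93636045 177.05471375]
t 7.25 p [ 0.4886 -0.2982  0.1769] rot [-1.7997e+02  4.0000e-02 -8.0000e-02] F [-0.1  0.2 -0.4] open 0.0817
0 [0.089, -0.413, -0.014] [-0.0, 0.0, -0.0001]
1 [0.089, -0.413, -0.014] [-0.0, 0.0, -0.0001]
2 [0.089, -0.413, -0.014] [-0.0, 0.0, -0.0001]
3 [0.089, -0.413, -0.014] [-0.0, 0.0, -0.0001]
4 [0.09, -0.413, -0.015] [-0.0, 0.0, -0.0001]
5 [0.09, -0.413, -0.015] [-0.0, 0.0, -0.0001]
6 [0.09, -0.413, -0.015] [-0.0, 0.0, -0.0001]
7 [0.09, -0.413, -0.015] [-0.0, 0.0, -0.0001]
8 [0.09, -0.413, -0.015] [-0.0, 0.0, -0.0001]
```

View pics/w5.png

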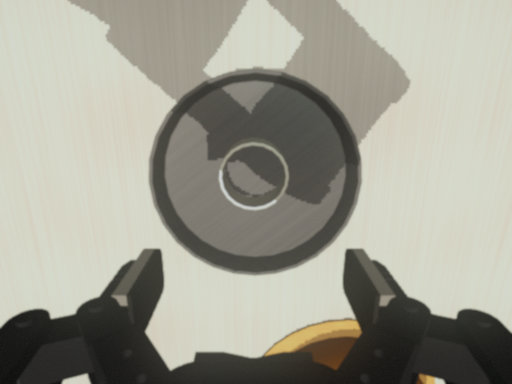

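The ring lies flat in the tin's centre, rim centre at pixel (253.7,175), so about (0.489,-0.2975). Next the shaker.

Emit:
{"method": "servo_tool", "body": {
  "series": [
    {"xyz": [0.09,-0.413,-0.02],"rot": [0,0,0]},
    {"xyz": [0.09,-0.413,-0.02],"rot": [0,0,0]},
    {"xyz": [0.09,-0.413,-0.02],"rot": [0,0,0]},
    {"xyz": [0.09,-0.413,-0.02],"rot": [0,0,0]},
    {"xyz": [0.09,-0.413,-0.02],"rot": [0,0,0]}
  ]
}}

```text
time: 7.75
tcp_pos: [0.5337, -0.0903, 0.1861]
tcp_rot: [-180.0, 0.1, -0.1]
contact_force: [1.1, -0.6, 0.1]
opening: 0.0817
```

Emit:
{"method": "servo_tool", "body": {
  "series": [
    {"xyz": [0.09,-0.413,-0.02],"rot": [0,0,0]},
    {"xyz": [0.09,-0.413,-0.02],"rot": [0,0,0]},
    {"xyz": [0.09,-0.413,-0.02],"rot": [0,0,0]},
    {"xyz": [0.09,-0.413,-0.02],"rot": [0,0,0]},
    {"xyz": [0,0,0],"rot": [0,0,0]}
  ]
}}

```text
time: 8.25
tcp_pos: [0.5708, 0.0774, 0.1941]
tcp_rot: [-180.0, 0.1, 0.1]
contact_force: [-0.2, -0.6, -0.3]
opening: 0.0817
```

Emit:
{"method": "servo_tool", "body": {
  "series": [
    {"xyz": [0,0,0],"rot": [0,0,0]},
    {"xyz": [0,0,0],"rot": [0,0,0]}
  ]
}}

```text
time: 8.45
tcp_pos: [0.5698, 0.0724, 0.1943]
tcp_rot: [180.0, 0.1, -0.1]
contact_force: [-0.7, 0.3, 0.0]
opening: 0.0821
```

Run:
```python
from h import *
import pickle
s=readout.state();c=save('wrist','pics/w6.png');pickle.dump((s,c),open('w6.pkl','wb'));T=camT(c,s)
print(s['tcp_pos'])
for z in (0,.066,.08): print(z,proj(c,T,(.5695,.0732,z)))
```

```text
[0.56984164 0.07241106 0.19431984]
0 [253.84023252 163.2757896 ]
0.066 [253.90987953 180.17896093]
0.08 [253.92884701 184.78232655]
```

View pics/w6.png

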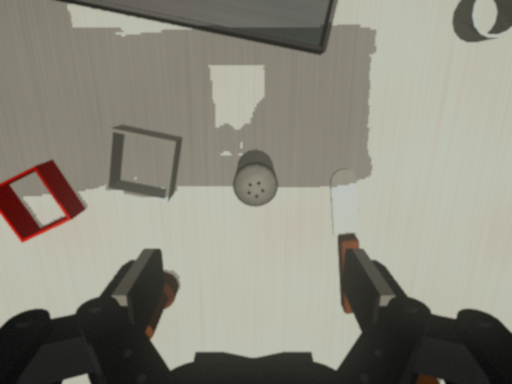

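Shaker: dome centre at about (255,184), 3 mm lower in y than predicted. I'll correct by that and descend.

Emit:
{"method": "servo_tool", "body": {
  "series": [
    {"xyz": [0.005,0.03,0.4],"rot": [0,0,0]},
    {"xyz": [0,0,0.4],"rot": [0,0,0]},
    {"xyz": [0,0,0.4],"rot": [0,0,0]},
    {"xyz": [0,0,0.3],"rot": [0,0,0]},
    {"xyz": [0,0,0.12],"rot": [0,0,0]}
  ]
}}

```text
time: 9.0
tcp_pos: [0.5692, 0.0687, 0.0305]
tcp_rot: [180.0, 0.2, -0.2]
contact_force: [0.9, -0.2, 0.1]
opening: 0.082
```

Emit:
{"method": "servo_tool", "body": {
  "series": [
    {"xyz": [0,0,0],"rot": [0,0,0]},
    {"xyz": [0,0,0],"rot": [0,0,0]},
    {"xyz": [0,0,0],"rot": [0,0,0]},
    {"xyz": [0,0,0],"rot": [0,0,0]},
    {"xyz": [0,0,0],"rot": [0,0,0]}
  ],
  "jaw": 52
}}

```text
time: 9.5
tcp_pos: [0.5717, 0.0701, 0.0343]
tcp_rot: [-180.0, -0.1, -0.1]
contact_force: [0.1, 0.7, 0.5]
opening: 0.052
```

Run:
```python
from h import *
s=readout.state();c=save('wrist','pics/w7.png');save('side','pics/s7.png');T=camT(c,s)
print(s['tcp_pos'],s['opening'])
p=s['tcp_pos']
print([proj(c,T,(p[0],p[1],z)).round(1) for z in (0,.03,.066,.08)])
```

```text
[0.57166791 0.0701464  0.03428511] 0.05200138168278939
[array([254.5, 224.6]), array([254.8, 248.5]), array([255.5, 291.1]), array([255.9, 314.4])]
```

View pics/w7.png

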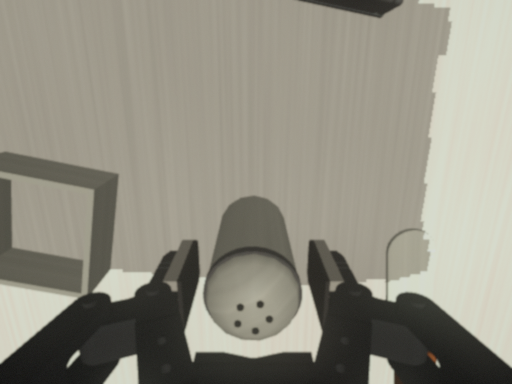

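The shaker's band is centred at (252,291), matching the tool's own projection (255,291). Closing.

Emit:
{"method": "servo_tool", "body": {
  "series": [
    {"xyz": [-0.01,0,0],"rot": [0,0,0]},
    {"xyz": [0,0,0],"rot": [0,0,0]},
    {"xyz": [0,0,0],"rot": [0,0,0]},
    {"xyz": [0,0,0],"rot": [0,0,0]},
    {"xyz": [0,0,0],"rot": [0,0,0]}
  ],
  "jaw": 25,
  "newtons": 40
}}

```text
time: 10.1
tcp_pos: [0.5703, 0.0701, 0.0337]
tcp_rot: [-180.0, -0.0, -0.1]
contact_force: [-0.2, 1.0, 7.3]
opening: 0.0368
```

Emit:
{"method": "servo_tool", "body": {
  "series": [
    {"xyz": [0,0,0],"rot": [0,0,0]},
    {"xyz": [0,0,-0.1],"rot": [0,0,0]},
    {"xyz": [0,0,-0.3],"rot": [0,0,0]},
    {"xyz": [0,0,-0.4],"rot": [0,0,0]},
    {"xyz": [0,0,-0.4],"rot": [0,0,0]}
  ]
}}

```text
time: 10.6
tcp_pos: [0.5694, 0.07, 0.1548]
tcp_rot: [180.0, 0.1, -0.1]
contact_force: [0.3, 0.6, -1.4]
opening: 0.0369
```

```bash
python3 plan.py 0.489 -0.2975 0.155 0 45
```

```text
t 10.6 p [0.5694 0.07   0.1548] rot [ 1.7999e+02  7.0000e-02 -8.0000e-02] F [ 0.3  0.6 -1.4] open 0.0369
0 [-0.089, 0.408, -0.0] [0.0, 0.0, -0.0001]
1 [-0.089, 0.408, -0.0] [0.0, 0.0, -0.0001]
2 [-0.089, 0.408, -0.0] [0.0, 0.0, -0.0001]
3 [-0.089, 0.408, -0.0] [0.0, 0.0, -0.0001]
4 [-0.089, 0.408, -0.0] [0.0, 0.0, -0.0001]
5 [-0.089, 0.408, -0.0] [0.0, 0.0, -0.0001]
6 [-0.089, 0.408, -0.0] [0.0, 0.0, -0.0001]
7 [-0.089, 0.408, -0.0] [0.0, 0.0, -0.0001]
8 [-0.089, 0.408, -0.0] [0.0, 0.0, -0.0001]
```

Emit:
{"method": "servo_tool", "body": {
  "series": [
    {"xyz": [-0.09,0.41,0],"rot": [0,0,0]},
    {"xyz": [-0.09,0.41,0],"rot": [0,0,0]},
    {"xyz": [-0.09,0.41,0],"rot": [0,0,0]},
    {"xyz": [-0.09,0.41,0],"rot": [0,0,0]},
    {"xyz": [-0.09,0.41,0],"rot": [0,0,0]}
  ]
}}

```text
time: 11.1
tcp_pos: [0.5241, -0.1363, 0.154]
tcp_rot: [180.0, -0.0, -0.1]
contact_force: [1.2, -0.5, -1.6]
opening: 0.0366
```

Emit:
{"method": "servo_tool", "body": {
  "series": [
    {"xyz": [-0.09,0.41,0],"rot": [0,0,0]},
    {"xyz": [-0.09,0.41,0],"rot": [0,0,0]},
    {"xyz": [-0.09,0.41,0],"rot": [0,0,0]},
    {"xyz": [-0.08,0.4,0],"rot": [0,0,0]},
    {"xyz": [0,0,0],"rot": [0,0,0]}
  ]
}}

```text
time: 11.6
tcp_pos: [0.4888, -0.3022, 0.1539]
tcp_rot: [179.9, -0.1, -0.3]
contact_force: [-0.0, 0.4, -2.0]
opening: 0.037
```

Emit:
{"method": "servo_tool", "body": {
  "series": [
    {"xyz": [0,0,0.3],"rot": [0,0,0]},
    {"xyz": [0,0,0.3],"rot": [0,0,0]},
    {"xyz": [0,0,0],"rot": [0,0,0]},
    {"xyz": [0,0,0],"rot": [0,0,0]}
  ]
}}

```text
time: 12.0
tcp_pos: [0.4894, -0.2974, 0.0937]
tcp_rot: [-180.0, 0.1, -0.1]
contact_force: [0.4, -1.5, -0.6]
opening: 0.037
```

```bash
python3 plan.py 0.489 -0.2975 0.039 0 45
python3 - <<'E'
from h import *
s=readout.state();c=save('wrist','pics/w8.png');d=save('side','pics/s8.png')
cv2.imwrite('pics/s8c.png',cv2.resize(d['img'][150:384,140:350],None,fx=2.5,fy=2.5))
E
```

```text
t 12.0 p [ 0.4894 -0.2974  0.0937] rot [-1.7996e+02  5.0000e-02 -7.0000e-02] F [ 0.4 -1.5 -0.6] open 0.037
0 [-0.002, 0.001, 0.274] [-0.0001, 0.0002, -0.0002]
1 [-0.002, 0.001, 0.274] [-0.0001, 0.0002, -0.0002]
```

View pics/w8.png

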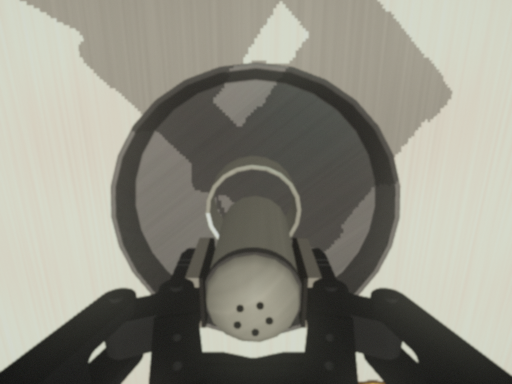

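View pics/s8c.png

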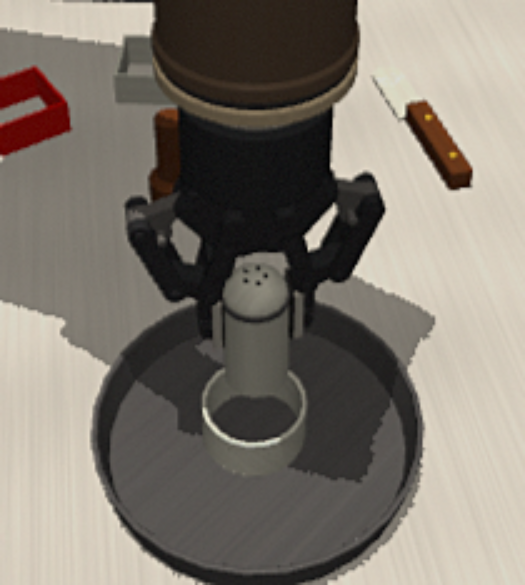

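The shaker hangs upright over the ring, ring rim centred at (253,208). Lowering.

Emit:
{"method": "servo_tool", "body": {
  "series": [
    {"xyz": [0,0,0.2],"rot": [0,0,0]},
    {"xyz": [0,0,0.2],"rot": [0,0,0]},
    {"xyz": [0,0,0.1],"rot": [0,0,0]},
    {"xyz": [0,0,0],"rot": [0,0,0]}
  ]
}}

```text
time: 12.5
tcp_pos: [0.4895, -0.2976, 0.0432]
tcp_rot: [-180.0, 0.0, -0.1]
contact_force: [-0.3, 1.2, -0.9]
opening: 0.0371
```

Emit:
{"method": "servo_tool", "body": {
  "series": [
    {"xyz": [0,0,0.03],"rot": [0,0,0]},
    {"xyz": [0,0,0.02],"rot": [0,0,0]},
    {"xyz": [0,0,0],"rot": [0,0,0]}
  ]
}}

```text
time: 12.8
tcp_pos: [0.4898, -0.298, 0.0387]
tcp_rot: [180.0, -0.0, -0.1]
contact_force: [0.3, -0.1, -0.2]
opening: 0.0372
```

Emit:
{"method": "servo_tool", "body": {
  "series": [
    {"xyz": [0,0,0.01],"rot": [0,0,0]},
    {"xyz": [0,0,0],"rot": [0,0,0]}
  ]
}}

```text
time: 13.0
tcp_pos: [0.4899, -0.298, 0.0377]
tcp_rot: [180.0, -0.0, -0.1]
contact_force: [0.1, -0.3, 3.7]
opening: 0.0367
```

Emit:
{"method": "servo_tool", "body": {
  "series": [
    {"xyz": [0,0,0],"rot": [0,0,0]},
    {"xyz": [0,0,0],"rot": [0,0,0]},
    {"xyz": [0,0,0],"rot": [0,0,0]},
    {"xyz": [0,0,0],"rot": [0,0,0]}
  ],
  "jaw": 60
}}

```text
time: 13.4
tcp_pos: [0.4895, -0.2978, 0.0373]
tcp_rot: [-180.0, 0.0, -0.1]
contact_force: [0.1, 0.3, -0.3]
opening: 0.0601
```

Emit:
{"method": "servo_tool", "body": {
  "series": [
    {"xyz": [0,0,-0.3],"rot": [0,0,0]},
    {"xyz": [0,0,-0.4],"rot": [0,0,0]},
    {"xyz": [0,0,-0.4],"rot": [0,0,0]},
    {"xyz": [0,0,-0.3],"rot": [0,0,0]},
    {"xyz": [0,0,0],"rot": [0,0,0]}
  ],
  "jaw": 85
}}

```text
time: 13.9
tcp_pos: [0.4915, -0.2991, 0.1815]
tcp_rot: [179.8, -0.3, -0.1]
contact_force: [0.3, -0.2, 0.0]
opening: 0.0848
```

```bash
python3 plan.py 0.46 0.08 0.18 -12 45
python3 - <<'E'
from h import *
s=readout.state();c=save('wrist','pics/w9.png');d=save('side','pics/s9.png')
cv2.imwrite('pics/s9c.png',cv2.resize(d['img'][150:384,140:350],None,fx=2.5,fy=2.5))
E
```

```text
t 13.9 p [ 0.4915 -0.2991  0.1815] rot [ 1.7979e+02 -3.1000e-01 -8.0000e-02] F [ 0.3 -0.2  0. ] open 0.0848
0 [-0.036, -0.421, -0.0] [0.0001, -0.0002, 0.0074]
1 [-0.045, -0.42, 0.0] [0.0001, -0.0002, 0.0074]
2 [-0.055, -0.419, 0.0] [0.0001, -0.0002, 0.0074]
3 [-0.065, -0.418, 0.0] [0.0001, -0.0002, 0.0074]
4 [-0.074, -0.416, 0.001] [0.0001, -0.0002, 0.0074]
5 [-0.084, -0.414, 0.001] [0.0001, -0.0002, 0.0074]
6 [-0.093, -0.412, 0.001] [0.0001, -0.0002, 0.0074]
7 [-0.103, -0.41, 0.001] [0.0001, -0.0002, 0.0074]
8 [-0.112, -0.407, 0.001] [0.0001, -0.0002, 0.0074]
```

View pics/w9.png

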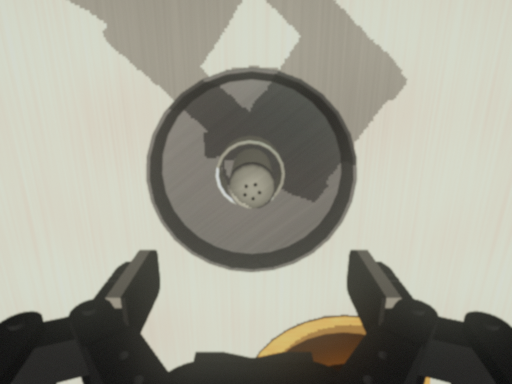

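View pics/s9c.png

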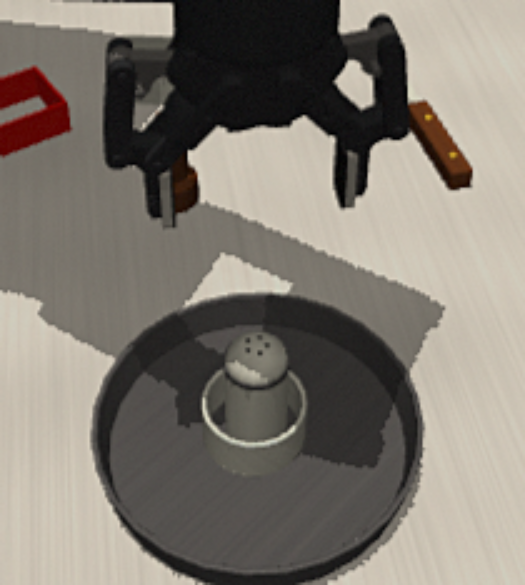

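The shaker stands upright inside the ring, seen at (252,180) in the wrist view, and the side view agrees. Round kit done. Next, the square cutter, with the jaws along y and clear of the red one.

```bash
python3 plan.py 0.46 0.08 0.19 77.3 42
```

```text
t 14.0 p [ 0.4898 -0.298   0.1778] rot [ 1.7996e+02 -7.0000e-02 -8.0000e-02] F [-0.2 -0.3 -0.6] open 0.0849
0 [-0.03, -0.378, -0.013] [0.0, -0.0, -0.043]
1 [0.021, -0.379, -0.012] [0.0, -0.0, -0.043]
2 [0.072, -0.372, -0.012] [0.0, -0.0, -0.043]
3 [0.121, -0.359, -0.012] [0.0, -0.0, -0.043]
4 [0.168, -0.34, -0.012] [0.0, -0.0, -0.043]
5 [0.213, -0.314, -0.012] [0.0, -0.0, -0.043]
6 [0.253, -0.282, -0.012] [0.0, -0.0, -0.043]
7 [0.289, -0.246, -0.012] [0.0, -0.0, -0.043]
8 [0.319, -0.205, -0.012] [0.0, -0.0, -0.043]
9 [0.344, -0.16, -0.012] [0.0, -0.0, -0.043]
```

Emit:
{"method": "servo_tool", "body": {
  "series": [
    {"xyz": [-0.03,-0.378,-0.01],"rot": [0,0,-0.043]},
    {"xyz": [0.021,-0.379,-0.01],"rot": [0,0,-0.043]},
    {"xyz": [0.072,-0.372,-0.01],"rot": [0,0,-0.043]},
    {"xyz": [0.121,-0.359,-0.01],"rot": [0,0,-0.043]},
    {"xyz": [0.168,-0.34,-0.01],"rot": [0,0,-0.043]}
  ]
}}

```text
time: 14.5
tcp_pos: [0.4735, -0.1072, 0.181]
tcp_rot: [-179.9, 0.1, 38.9]
contact_force: [0.7, -0.3, -0.9]
opening: 0.0848
```

Emit:
{"method": "servo_tool", "body": {
  "series": [
    {"xyz": [0.213,-0.314,-0.01],"rot": [0,0,-0.043]},
    {"xyz": [0.253,-0.282,-0.01],"rot": [0,0,-0.043]},
    {"xyz": [0.289,-0.246,-0.01],"rot": [0,0,-0.043]},
    {"xyz": [0.319,-0.205,-0.01],"rot": [0,0,-0.043]},
    {"xyz": [0.344,-0.16,-0.01],"rot": [0,0,-0.043]}
  ]
}}

```text
time: 15.0
tcp_pos: [0.4586, 0.0816, 0.1861]
tcp_rot: [-179.9, 0.0, 77.6]
contact_force: [1.4, -0.4, -0.1]
opening: 0.0848
```

Emit:
{"method": "servo_tool", "body": {
  "series": [
    {"xyz": [0,0,0],"rot": [0,0,0]},
    {"xyz": [0,0,0],"rot": [0,0,0]},
    {"xyz": [0,0,0],"rot": [0,0,0]}
  ]
}}

```text
time: 15.3
tcp_pos: [0.4594, 0.0796, 0.1866]
tcp_rot: [-179.9, 0.0, 77.2]
contact_force: [0.5, -0.7, -0.9]
opening: 0.085
```

```bash
python3 plan.py 0.46 0.08 0.19 77.3 42;python3 - <<'E'
from h import *
import pickle
s=readout.state();c=save('wrist','pics/w10.png');pickle.dump((s,c),open('w10.pkl','wb'));T=camT(c,s)
print(proj(c,T,(.46,.08,.03)),proj(c,T,(.46,.08,.0)))
E
```

```text
t 15.3 p [0.4594 0.0796 0.1866] rot [-1.7992e+02  4.0000e-02  7.7240e+01] F [ 0.5 -0.7 -0.9] open 0.085
0 [0.005, 0.005, -0.035] [-0.0004, 0.0002, -0.0003]
[253.8890867  174.77191088] [253.85414556 167.45233428]
```

View pics/w10.png

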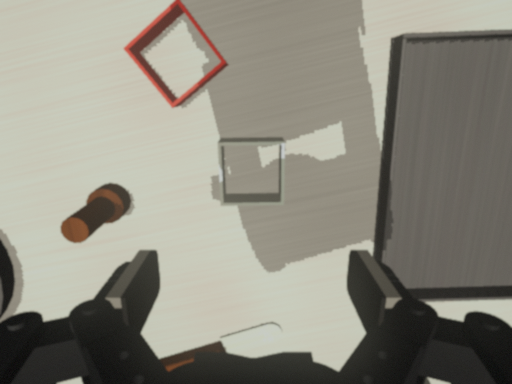

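The grey square cutter's rim spans columns 219–285 and rows 140–204, square to the jaws. The red one is well away at (175,52). Descending.

Emit:
{"method": "servo_tool", "body": {
  "series": [
    {"xyz": [-0.015,-0.02,0.4],"rot": [0,0,0]},
    {"xyz": [0,0,0.4],"rot": [0,0,0]},
    {"xyz": [0,0,0.4],"rot": [0,0,0]},
    {"xyz": [0,0,0.35],"rot": [0,0,0]},
    {"xyz": [0,0,0.2],"rot": [0,0,0]}
  ]
}}

```text
time: 15.85
tcp_pos: [0.4564, 0.0779, 0.0098]
tcp_rot: [-179.9, 0.1, 77.2]
contact_force: [0.9, 0.3, 0.4]
opening: 0.0847
```

Emit:
{"method": "servo_tool", "body": {
  "series": [
    {"xyz": [0,0,0.12],"rot": [0,0,0]},
    {"xyz": [0,0,0],"rot": [0,0,0]},
    {"xyz": [0,0,0],"rot": [0,0,0]}
  ]
}}

```text
time: 16.15
tcp_pos: [0.4579, 0.0788, 0.0008]
tcp_rot: [180.0, -0.0, 77.3]
contact_force: [0.2, 0.1, 0.2]
opening: 0.0847
```

Run:
```python
from h import *
s=readout.state();c=save('wrist','pics/w11.png');T=camT(c,s);p=s['tcp_pos']
print(s['tcp_pos'],s['tcp_rot'],proj(c,T,(p[0],p[1],.03)),proj(c,T,(p[0],p[1],.0)))
```

```text
[0.4578644  0.07880613 0.00077503] [ 1.79986390e+02 -4.61503073e-03  7.72600380e+01] [253.30672459 289.57496317] [253.29423898 253.69134561]
```

View pics/w11.png

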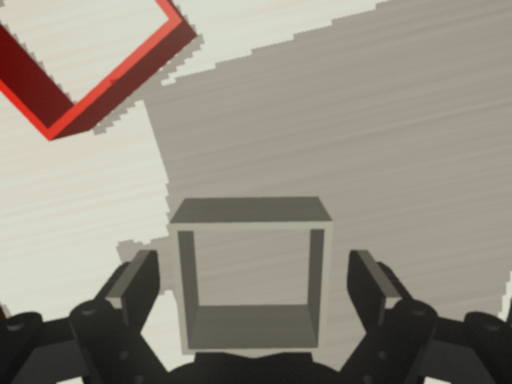

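The cutter is centred between the pads: rim centre (251,288) against tool centre (253,290). Closing.

Emit:
{"method": "servo_tool", "body": {
  "series": [
    {"xyz": [-0.01,0,0.01],"rot": [0,0,0]},
    {"xyz": [0,0,0],"rot": [0,0,0]},
    {"xyz": [0,0,0],"rot": [0,0,0]},
    {"xyz": [0,0,0],"rot": [0,0,0]},
    {"xyz": [0,0,0],"rot": [0,0,0]}
  ],
  "jaw": 50,
  "newtons": 35
}}

```text
time: 16.7
tcp_pos: [0.458, 0.0782, 0.0003]
tcp_rot: [179.9, -0.0, 77.3]
contact_force: [-1.2, -3.0, 11.5]
opening: 0.0616
```

Emit:
{"method": "servo_tool", "body": {
  "series": [
    {"xyz": [0,0,0],"rot": [0,0,0]},
    {"xyz": [0,0,-0.1],"rot": [0,0,0]},
    {"xyz": [0,0,-0.4],"rot": [0,0,0]},
    {"xyz": [0,0,-0.5],"rot": [0,0,0]},
    {"xyz": [0,0,0],"rot": [0,0,0]}
  ]
}}

```text
time: 17.2
tcp_pos: [0.4602, 0.0786, 0.105]
tcp_rot: [179.6, -0.2, 77.3]
contact_force: [-0.0, 1.4, -1.6]
opening: 0.0615
```

```bash
python3 - <<'E'
import numpy as np
a=np.radians(-10.8);o=np.array([.517,.299])
for x,y in [(0,-35),(0,50),(0,0)]:
    print(x,y,o+np.array([x*np.cos(a)-y*np.sin(a),x*np.sin(a)+y*np.cos(a)])/1000)
E
python3 plan.py 0.510 0.2646 0.1 79.2 45
```

```text
0 -35 [0.51044165 0.26461995]
0 50 [0.52636907 0.34811436]
0 0 [0.517 0.299]
t 17.2 p [0.4602 0.0786 0.105 ] rot [ 1.7955e+02 -1.5000e-01  7.7320e+01] F [-0.   1.4 -1.6] open 0.0615
0 [0.385, 0.015, 0.011] [0.0005, -0.0002, -0.0021]
1 [0.385, 0.018, 0.011] [0.0005, -0.0002, -0.0021]
2 [0.384, 0.02, 0.011] [0.0005, -0.0002, -0.0021]
3 [0.384, 0.023, 0.011] [0.0005, -0.0002, -0.0021]
4 [0.384, 0.026, 0.01] [0.0005, -0.0002, -0.0021]
```

Emit:
{"method": "servo_tool", "body": {
  "series": [
    {"xyz": [0.385,0.015,0],"rot": [0,0,-0.0021]},
    {"xyz": [0.385,0.018,0],"rot": [0,0,-0.0021]},
    {"xyz": [0.385,0.02,0],"rot": [0,0,-0.0021]},
    {"xyz": [0.385,0.023,0],"rot": [0,0,-0.0021]},
    {"xyz": [0.385,0.026,0],"rot": [0,0,-0.0021]}
  ]
}}

```text
time: 17.7
tcp_pos: [0.5071, 0.2661, 0.0999]
tcp_rot: [180.0, -0.0, 79.2]
contact_force: [0.6, 0.4, -1.1]
opening: 0.0611
```

Emit:
{"method": "servo_tool", "body": {
  "series": [
    {"xyz": [0,0,0],"rot": [0,0,0]},
    {"xyz": [0,0,0],"rot": [0,0,0]},
    {"xyz": [0,0,0],"rot": [0,0,0]}
  ]
}}

```text
time: 18.0
tcp_pos: [0.5065, 0.2638, 0.0994]
tcp_rot: [-180.0, 0.0, 79.2]
contact_force: [1.1, 0.4, -0.4]
opening: 0.0613
```

```bash
python3 plan.py 0.510 0.2646 0.006 79.2 45
python3 - <<'E'
from h import *
import pickle
s=readout.state();c=save('wrist','pics/w12.png');T=camT(c,s);p=s['tcp_pos'];pickle.dump((s,c),open('w12.pkl','wb'))
a=np.radians(-10.8)
for x,y in [(135,95),(135,-95),(-135,95),(-135,-95)]:
  print(x,y,proj(c,T,[.517+(x*np.cos(a)-y*np.sin(a))/1000,.299+(x*np.sin(a)+y*np.cos(a))/1000,.026]).round(1))
E
```

```text
t 18.0 p [0.5065 0.2638 0.0994] rot [-1.7997e+02  3.0000e-02  7.9200e+01] F [ 1.1  0.4 -0.4] open 0.0613
0 [0.005, 0.011, 0.311] [-0.0001, 0.0001, -0.0]
1 [0.005, 0.011, 0.311] [-0.0001, 0.0001, -0.0]
2 [0.005, 0.011, 0.311] [-0.0001, 0.0001, -0.0]
135 95 [410.6 360.5]
135 -95 [183.2 360.1]
-135 95 [478.5  -7. ]
-135 -95 [153.8  -7.3]
```

View pics/w12.png

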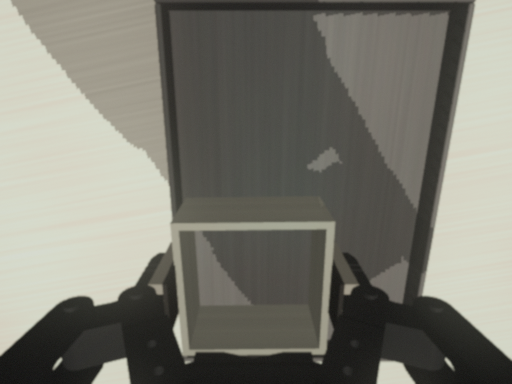

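The tin's corners are where predicted, within about 2 mm: near edge at row 0, columns 155–474. Lowering.

Emit:
{"method": "servo_tool", "body": {
  "series": [
    {"xyz": [0,0.03,0.4],"rot": [0,0,0]},
    {"xyz": [0,0,0.3],"rot": [0,0,0]},
    {"xyz": [0,0,0.2],"rot": [0,0,0]},
    {"xyz": [0,0,0.02],"rot": [0,0,0]},
    {"xyz": [0,0,0],"rot": [0,0,0]}
  ]
}}

```text
time: 18.55
tcp_pos: [0.5098, 0.2631, 0.0074]
tcp_rot: [-180.0, 0.0, 79.2]
contact_force: [0.4, -0.4, 0.5]
opening: 0.0613
```

Emit:
{"method": "servo_tool", "body": {
  "series": [
    {"xyz": [0,0,0.02],"rot": [0,0,0]},
    {"xyz": [0,0,0],"rot": [0,0,0]}
  ]
}}

```text
time: 18.75
tcp_pos: [0.5107, 0.264, 0.0064]
tcp_rot: [179.9, -0.1, 79.2]
contact_force: [0.6, -0.0, -0.7]
opening: 0.0615
```

Emit:
{"method": "servo_tool", "body": {
  "series": [
    {"xyz": [0,0,0.01],"rot": [0,0,0]},
    {"xyz": [0,0,0],"rot": [0,0,0]}
  ]
}}

```text
time: 18.95
tcp_pos: [0.5103, 0.264, 0.0048]
tcp_rot: [180.0, -0.0, 79.2]
contact_force: [-0.2, 0.4, -0.7]
opening: 0.0613
```

Emit:
{"method": "servo_tool", "body": {
  "series": [
    {"xyz": [0,0,0.01],"rot": [0,0,0]},
    {"xyz": [0,0,0],"rot": [0,0,0]}
  ]
}}

```text
time: 19.15
tcp_pos: [0.5103, 0.2641, 0.0043]
tcp_rot: [180.0, -0.0, 79.2]
contact_force: [-4.2, -2.0, 18.5]
opening: 0.0614
```

Contact. Releasing with a modest opening, since the left finger is near the wall, then rising.

Emit:
{"method": "servo_tool", "body": {
  "series": [
    {"xyz": [0,0,0],"rot": [0,0,0]},
    {"xyz": [0,0,0],"rot": [0,0,0]},
    {"xyz": [0,0,0],"rot": [0,0,0]}
  ],
  "jaw": 71
}}

```text
time: 19.45
tcp_pos: [0.5101, 0.2639, 0.0033]
tcp_rot: [180.0, -0.0, 79.2]
contact_force: [0.2, 0.2, -0.1]
opening: 0.0709
```

Emit:
{"method": "servo_tool", "body": {
  "series": [
    {"xyz": [0,0,-0.1],"rot": [0,0,0]},
    {"xyz": [0,0,-0.4],"rot": [0,0,0]},
    {"xyz": [0,0,-0.45],"rot": [0,0,0]},
    {"xyz": [0,0,-0.45],"rot": [0,0,0]},
    {"xyz": [0,0,-0.45],"rot": [0,0,0]}
  ]
}}

```text
time: 19.95
tcp_pos: [0.5097, 0.2637, 0.1908]
tcp_rot: [180.0, -0.0, 79.2]
contact_force: [0.3, 0.5, -0.2]
opening: 0.071
```

Emit:
{"method": "servo_tool", "body": {
  "series": [
    {"xyz": [0,0,0],"rot": [0,0,0]},
    {"xyz": [0,0,0],"rot": [0,0,0]}
  ]
}}

```text
time: 20.15
tcp_pos: [0.5106, 0.2642, 0.1901]
tcp_rot: [179.9, -0.1, 79.2]
contact_force: [-1.1, -0.5, -0.8]
opening: 0.0713
```

```bash
python3 plan.py 0.458 -0.0687 0.2 77.2 42
python3 - <<'E'
from h import *
import pickle
s=readout.state();c=save('wrist','pics/w13.png');T=camT(c,s);p=s['tcp_pos'];pickle.dump((s,c),open('w13.pkl','wb'))
print(proj(c,T,(.5103,.264,.034)),proj(c,T,(.5103,.264,.004)))
E
```

```text
t 20.15 p [0.5106 0.2642 0.1901] rot [ 1.7986e+02 -9.0000e-02  7.9210e+01] F [-1.1 -0.5 -0.8] open 0.0713
0 [-0.374, 0.012, -0.012] [0.0001, -0.0001, 0.0012]
1 [-0.374, 0.013, -0.011] [0.0001, -0.0001, 0.0012]
2 [-0.374, 0.015, -0.011] [0.0001, -0.0001, 0.0012]
3 [-0.374, 0.016, -0.011] [0.0001, -0.0001, 0.0012]
4 [-0.374, 0.018, -0.011] [0.0001, -0.0001, 0.0012]
5 [-0.374, 0.019, -0.011] [0.0001, -0.0001, 0.0012]
6 [-0.374, 0.021, -0.011] [0.0001, -0.0001, 0.0012]
7 [-0.374, 0.022, -0.011] [0.0001, -0.0001, 0.0012]
8 [-0.374, 0.024, -0.011] [0.0001, -0.0001, 0.0012]
[252.75728804 173.57407869] [252.75300559 166.23488031]
```

View pics/w13.png

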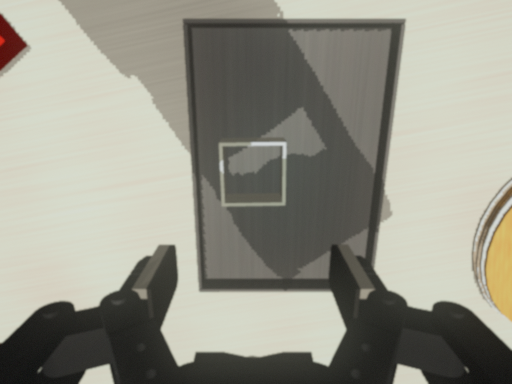

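The square cutter is flat in the tin with its rim centre at (253,173.5), exactly where predicted. Next the tamper.

Emit:
{"method": "servo_tool", "body": {
  "series": [
    {"xyz": [-0.38,0.01,-0.02],"rot": [0,0,0.001]},
    {"xyz": [-0.38,0.01,-0.02],"rot": [0,0,0.001]},
    {"xyz": [-0.38,0.01,-0.02],"rot": [0,0,0.001]},
    {"xyz": [-0.38,0.02,-0.02],"rot": [0,0,0.001]},
    {"xyz": [-0.38,0.02,-0.02],"rot": [0,0,0.001]}
  ]
}}

```text
time: 20.7
tcp_pos: [0.4787, 0.0747, 0.1971]
tcp_rot: [-179.9, 0.0, 78.3]
contact_force: [1.0, 0.1, -0.5]
opening: 0.0711
```

Emit:
{"method": "servo_tool", "body": {
  "series": [
    {"xyz": [-0.38,0.02,0],"rot": [0,0,0.001]},
    {"xyz": [-0.38,0.02,0],"rot": [0,0,0.001]},
    {"xyz": [-0.37,0.02,0],"rot": [0,0,0.001]},
    {"xyz": [-0.37,0.03,0],"rot": [0,0,0.001]},
    {"xyz": [0,0,0],"rot": [0,0,0]}
  ]
}}

```text
time: 21.2
tcp_pos: [0.4565, -0.0756, 0.1972]
tcp_rot: [-179.9, 0.0, 77.4]
contact_force: [0.2, 0.9, -0.2]
opening: 0.0712
```

Emit:
{"method": "servo_tool", "body": {
  "series": [
    {"xyz": [0,0,0],"rot": [0,0,0]},
    {"xyz": [0,0,0],"rot": [0,0,0]}
  ]
}}

```text
time: 21.4
tcp_pos: [0.4574, -0.0718, 0.1976]
tcp_rot: [-179.9, -0.0, 77.6]
contact_force: [0.3, -0.6, 0.3]
opening: 0.0706
```

```bash
python3 plan.py 0.462 -0.073 0.2 77.2 42
python3 - <<'E'
from h import *
import pickle
s=readout.state();c=save('wrist','pics/w14.png');T=camT(c,s);p=s['tcp_pos'];pickle.dump((s,c),open('w14.pkl','wb'))
print([proj(c,T,(.462,-.073,z)).round(1) for z in (0,.022,.08)])
E
```

```text
t 21.4 p [ 0.4574 -0.0718  0.1976] rot [-1.7991e+02 -1.0000e-02  7.7590e+01] F [ 0.3 -0.6  0.3] open 0.0706
0 [-0.002, 0.047, -0.024] [-0.0005, -0.0001, 0.0022]
[array([253.1, 168.9]), array([253.1, 174.1]), array([253.1, 191.4])]
```

View pics/w14.png

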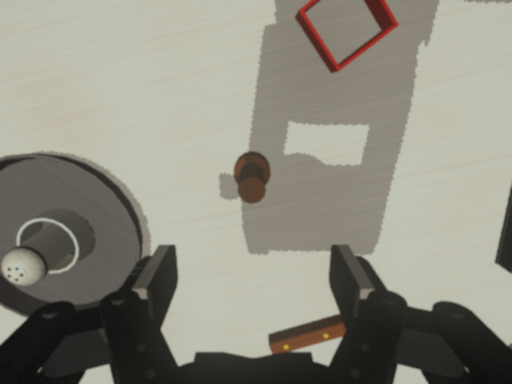

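Tamper: stem top at (251.5,189), foot at about (252,170), so 1–3 mm off prediction. I'll correct and descend.

Emit:
{"method": "servo_tool", "body": {
  "series": [
    {"xyz": [-0.01,0.03,0.4],"rot": [0,0,0]},
    {"xyz": [0,0,0.4],"rot": [0,0,0]},
    {"xyz": [0,0,0.4],"rot": [0,0,0]},
    {"xyz": [0,0,0.3],"rot": [0,0,0]},
    {"xyz": [0,0,0.12],"rot": [0,0,0]}
  ]
}}

```text
time: 21.95
tcp_pos: [0.4592, -0.0728, 0.0339]
tcp_rot: [-179.8, -0.0, 77.7]
contact_force: [0.6, 0.4, 0.0]
opening: 0.0712
```

Emit:
{"method": "servo_tool", "body": {
  "series": [
    {"xyz": [0,0,0],"rot": [0,0,0]},
    {"xyz": [0,0,0],"rot": [0,0,0]},
    {"xyz": [0,0,0],"rot": [0,0,0]},
    {"xyz": [0,0,0],"rot": [0,0,0]}
  ],
  "jaw": 42
}}

```text
time: 22.35
tcp_pos: [0.4615, -0.0742, 0.0375]
tcp_rot: [179.9, 0.0, 77.6]
contact_force: [0.7, 0.2, 0.4]
opening: 0.0418
```

Run:
```python
from h import *
s=readout.state();c=save('wrist','pics/w15.png');T=camT(c,s);p=s['tcp_pos']
print(p,s['opening'],[proj(c,T,(p[0],p[1],z)).round(1) for z in (0,.022,.08)])
```

```text
[ 0.46146605 -0.07421045  0.03753494] 0.04178014427838174 [array([253.3, 223.9]), array([253.3, 240.3]), array([253.3, 311.1])]
```

View pics/w15.png

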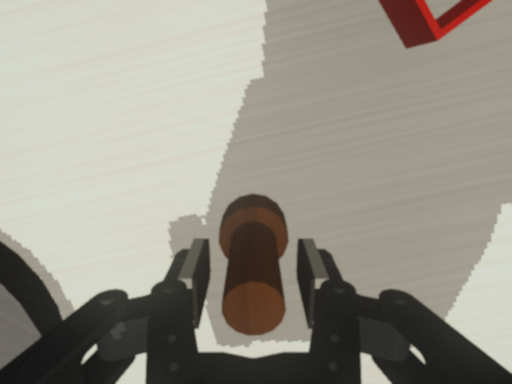

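Stem top at (254,308) against tool projection (253,311). Closing.

Emit:
{"method": "servo_tool", "body": {
  "series": [
    {"xyz": [0,-0.01,0],"rot": [0,0,0]},
    {"xyz": [0,0,0],"rot": [0,0,0]},
    {"xyz": [0,0,0],"rot": [0,0,0]},
    {"xyz": [0,0,0],"rot": [0,0,0]},
    {"xyz": [0,0,0],"rot": [0,0,0]}
  ],
  "jaw": 12,
  "newtons": 40
}}

```text
time: 22.9
tcp_pos: [0.4598, -0.0739, 0.0369]
tcp_rot: [180.0, -0.0, 77.6]
contact_force: [-1.2, 0.8, 12.6]
opening: 0.0224
```

Emit:
{"method": "servo_tool", "body": {
  "series": [
    {"xyz": [0,0,0],"rot": [0,0,0]},
    {"xyz": [0,0,-0.1],"rot": [0,0,0]},
    {"xyz": [0,0,-0.3],"rot": [0,0,0]},
    {"xyz": [0,0,-0.4],"rot": [0,0,0]},
    {"xyz": [0,0,-0.4],"rot": [0,0,0]}
  ]
}}

```text
time: 23.4
tcp_pos: [0.4589, -0.0738, 0.158]
tcp_rot: [-179.9, 0.0, 77.6]
contact_force: [1.3, -1.1, -1.0]
opening: 0.022
```

```bash
python3 plan.py 0.5103 0.264 0.156 79.2 42
```

```text
t 23.4 p [ 0.4589 -0.0738  0.158 ] rot [-179.94    0.     77.58] F [ 1.3 -1.1 -1. ] open 0.022
0 [0.379, -0.025, 0.002] [-0.0, -0.0, -0.001]
1 [0.379, -0.024, 0.002] [-0.0, -0.0, -0.001]
2 [0.379, -0.023, 0.002] [-0.0, -0.0, -0.001]
3 [0.379, -0.021, 0.002] [-0.0, -0.0, -0.001]
4 [0.379, -0.02, 0.002] [-0.0, -0.0, -0.001]
5 [0.379, -0.019, 0.002] [-0.0, -0.0, -0.001]
6 [0.379, -0.018, 0.002] [-0.0, -0.0, -0.001]
7 [0.379, -0.017, 0.002] [-0.0, -0.0, -0.001]
8 [0.379, -0.015, 0.002] [-0.0, -0.0, -0.001]
```

Emit:
{"method": "servo_tool", "body": {
  "series": [
    {"xyz": [0.38,-0.025,0],"rot": [0,0,-0.001]},
    {"xyz": [0.38,-0.024,0],"rot": [0,0,-0.001]},
    {"xyz": [0.38,-0.023,0],"rot": [0,0,-0.001]},
    {"xyz": [0.38,-0.021,0],"rot": [0,0,-0.001]},
    {"xyz": [0.38,-0.02,0],"rot": [0,0,-0.001]}
  ]
}}

```text
time: 23.9
tcp_pos: [0.4881, 0.1158, 0.1571]
tcp_rot: [180.0, -0.0, 78.5]
contact_force: [0.7, -0.3, -0.7]
opening: 0.0223
```

Emit:
{"method": "servo_tool", "body": {
  "series": [
    {"xyz": [0.38,-0.02,0],"rot": [0,0,-0.001]},
    {"xyz": [0.38,-0.02,0],"rot": [0,0,-0.001]},
    {"xyz": [0.38,-0.015,0],"rot": [0,0,-0.001]},
    {"xyz": [0.37,-0.015,0],"rot": [0,0,-0.001]},
    {"xyz": [0,0,0],"rot": [0,0,0]}
  ]
}}

```text
time: 24.4
tcp_pos: [0.5114, 0.2677, 0.157]
tcp_rot: [179.9, -0.1, 79.4]
contact_force: [0.6, -1.1, -1.8]
opening: 0.0226
```

Emit:
{"method": "servo_tool", "body": {
  "series": [
    {"xyz": [0,0,0.3],"rot": [0,0,0]},
    {"xyz": [0,0,0.3],"rot": [0,0,0]},
    {"xyz": [0,0,0],"rot": [0,0,0]},
    {"xyz": [0,0,0],"rot": [0,0,0]}
  ]
}}

```text
time: 24.8
tcp_pos: [0.5106, 0.2634, 0.0969]
tcp_rot: [-179.9, 0.0, 79.2]
contact_force: [-0.0, -0.1, -0.3]
opening: 0.0226
```

```bash
python3 plan.py 0.5103 0.264 0.042 79.2 42
python3 - <<'E'
from h import *
s=readout.state();c=save('wrist','pics/w16.png')
E
```

```text
t 24.8 p [0.5106 0.2634 0.0969] rot [-1.7995e+02  4.0000e-02  7.9190e+01] F [-0.  -0.1 -0.3] open 0.0226
0 [0.003, -0.002, 0.274] [-0.0001, 0.0001, -0.0]
1 [0.003, -0.002, 0.274] [-0.0001, 0.0001, -0.0]
```

View pics/w16.png

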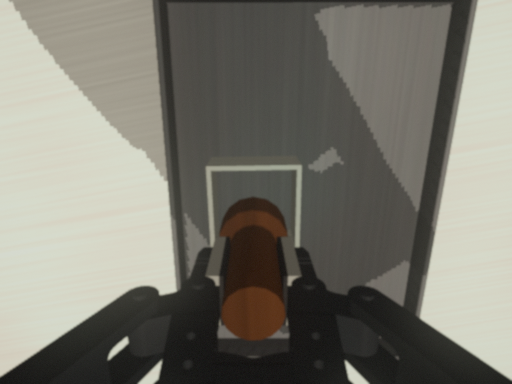

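The foot hangs at column 254, level with the cutter's centre column 254. Lowering.

Emit:
{"method": "servo_tool", "body": {
  "series": [
    {"xyz": [0,0,0.2],"rot": [0,0,0]},
    {"xyz": [0,0,0.2],"rot": [0,0,0]},
    {"xyz": [0,0,0.1],"rot": [0,0,0]},
    {"xyz": [0,0,0.03],"rot": [0,0,0]},
    {"xyz": [0,0,0],"rot": [0,0,0]}
  ]
}}

```text
time: 25.35
tcp_pos: [0.5112, 0.2639, 0.044]
tcp_rot: [180.0, -0.0, 79.2]
contact_force: [-0.1, 0.1, -1.2]
opening: 0.0221
```

Emit:
{"method": "servo_tool", "body": {
  "series": [
    {"xyz": [0,0,0.015],"rot": [0,0,0]},
    {"xyz": [0,0,0],"rot": [0,0,0]}
  ]
}}

```text
time: 25.55
tcp_pos: [0.5112, 0.2639, 0.0424]
tcp_rot: [180.0, -0.0, 79.2]
contact_force: [0.3, 0.1, -0.4]
opening: 0.0223
```

Emit:
{"method": "servo_tool", "body": {
  "series": [
    {"xyz": [0,0,0.01],"rot": [0,0,0]},
    {"xyz": [0,0,0],"rot": [0,0,0]}
  ]
}}

```text
time: 25.75
tcp_pos: [0.5109, 0.2638, 0.041]
tcp_rot: [180.0, -0.0, 79.2]
contact_force: [0.8, -0.8, 0.1]
opening: 0.0222
```

Emit:
{"method": "servo_tool", "body": {
  "series": [
    {"xyz": [0,0,0.007],"rot": [0,0,0]},
    {"xyz": [0,0,0],"rot": [0,0,0]}
  ]
}}

```text
time: 25.95
tcp_pos: [0.5111, 0.2639, 0.0409]
tcp_rot: [180.0, -0.0, 79.2]
contact_force: [-3.5, -1.3, 14.0]
opening: 0.0224
```

Emit:
{"method": "servo_tool", "body": {
  "series": [
    {"xyz": [0,0,0],"rot": [0,0,0]},
    {"xyz": [0,0,0],"rot": [0,0,0]},
    {"xyz": [0,0,0],"rot": [0,0,0]},
    {"xyz": [0,0,0],"rot": [0,0,0]}
  ],
  "jaw": 46
}}

```text
time: 26.35
tcp_pos: [0.5108, 0.2637, 0.04]
tcp_rot: [-180.0, 0.0, 79.2]
contact_force: [0.4, 0.3, -0.3]
opening: 0.0461
```

Emit:
{"method": "servo_tool", "body": {
  "series": [
    {"xyz": [0,0,-0.3],"rot": [0,0,0]},
    {"xyz": [0,0,-0.4],"rot": [0,0,0]},
    {"xyz": [0,0,-0.4],"rot": [0,0,0]},
    {"xyz": [0,0,-0.4],"rot": [0,0,0]},
    {"xyz": [0,0,0],"rot": [0,0,0]}
  ]
}}

```text
time: 26.85
tcp_pos: [0.5134, 0.2649, 0.1953]
tcp_rot: [179.6, -0.3, 79.2]
contact_force: [0.6, 0.5, -0.6]
opening: 0.046
```

Emit:
{"method": "servo_tool", "body": {
  "series": [
    {"xyz": [0,0,0],"rot": [0,0,0]},
    {"xyz": [0,0,0],"rot": [0,0,0]}
  ]
}}

```text
time: 27.05
tcp_pos: [0.5102, 0.2635, 0.1892]
tcp_rot: [-179.9, 0.1, 79.2]
contact_force: [0.1, -0.3, -0.6]
opening: 0.0459
```

```bash
python3 - <<'E'
from h import *
s=readout.state();print(s['tcp_pos']);c=save('wrist','pics/w17.png')
d=save('side','pics/s17.png')
E
python3 plan.py 0.672 -0.018 0.2 8.8 42
```

```text
[0.51017804 0.26345093 0.18916677]
t 27.15 p [0.5101 0.2634 0.1888] rot [-1.7989e+02  8.0000e-02  7.9210e+01] F [-0.4  0.6 -0.3] open 0.0458
0 [-0.273, 0.235, -0.013] [-0.0, 0.0001, 0.0435]
1 [-0.239, 0.27, -0.013] [-0.0, 0.0001, 0.0435]
2 [-0.2, 0.3, -0.013] [-0.0, 0.0001, 0.0435]
3 [-0.157, 0.325, -0.013] [-0.0, 0.0001, 0.0435]
4 [-0.111, 0.343, -0.013] [-0.0, 0.0001, 0.0435]
5 [-0.064, 0.355, -0.013] [-0.0, 0.0001, 0.0435]
6 [-0.015, 0.36, -0.013] [-0.0, 0.0001, 0.0435]
7 [0.034, 0.359, -0.013] [-0.0, 0.0001, 0.0435]
8 [0.083, 0.351, -0.013] [-0.0, 0.0001, 0.0435]
```

View pics/w17.png

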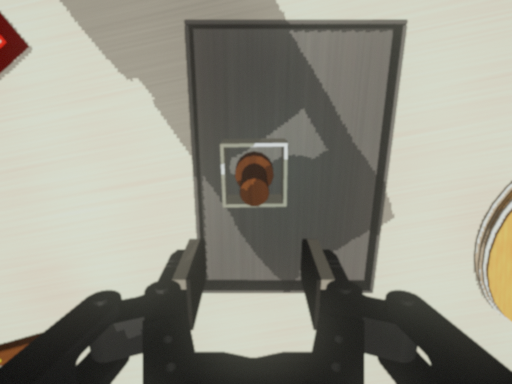

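View pics/s17.png

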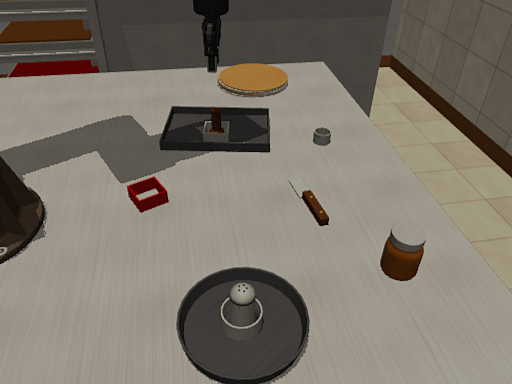

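Tamper upright in the square cutter; wrist and side views agree. Next the spatula.

```bash
python3 plan.py 0.675 -0.031 0.2 8.8 42
```

```text
t 27.15 p [0.5101 0.2634 0.1888] rot [-1.7989e+02  8.0000e-02  7.9210e+01] F [-0.4  0.6 -0.3] open 0.0458
0 [-0.287, 0.241, -0.013] [-0.0, 0.0001, 0.0435]
1 [-0.252, 0.278, -0.013] [-0.0, 0.0001, 0.0435]
2 [-0.211, 0.31, -0.013] [-0.0, 0.0001, 0.0435]
3 [-0.167, 0.336, -0.013] [-0.0, 0.0001, 0.0435]
4 [-0.12, 0.355, -0.013] [-0.0, 0.0001, 0.0435]
5 [-0.071, 0.368, -0.013] [-0.0, 0.0001, 0.0435]
6 [-0.02, 0.374, -0.013] [-0.0, 0.0001, 0.0435]
7 [0.031, 0.374, -0.013] [-0.0, 0.0001, 0.0435]
8 [0.082, 0.366, -0.013] [-0.0, 0.0001, 0.0435]
```

Emit:
{"method": "servo_tool", "body": {
  "series": [
    {"xyz": [-0.287,0.241,-0.01],"rot": [0,0,0.0435]},
    {"xyz": [-0.252,0.278,-0.01],"rot": [0,0,0.0435]},
    {"xyz": [-0.211,0.31,-0.01],"rot": [0,0,0.0435]},
    {"xyz": [-0.167,0.336,-0.01],"rot": [0,0,0.0435]},
    {"xyz": [-0.12,0.355,-0.01],"rot": [0,0,0.0435]}
  ]
}}

```text
time: 27.65
tcp_pos: [0.6024, 0.0987, 0.1939]
tcp_rot: [-179.9, 0.1, 39.7]
contact_force: [0.4, 0.4, -0.2]
opening: 0.0459
```

Emit:
{"method": "servo_tool", "body": {
  "series": [
    {"xyz": [-0.071,0.368,0],"rot": [0,0,0.0435]},
    {"xyz": [-0.02,0.374,0],"rot": [0,0,0.0435]},
    {"xyz": [0.031,0.374,0],"rot": [0,0,0.0435]},
    {"xyz": [0.082,0.366,0],"rot": [0,0,0.0435]},
    {"xyz": [0,0,0],"rot": [0,0,0]}
  ]
}}

```text
time: 28.15
tcp_pos: [0.6769, -0.0349, 0.1935]
tcp_rot: [180.0, 0.0, 8.3]
contact_force: [1.6, -0.2, -0.1]
opening: 0.0457
```

Emit:
{"method": "servo_tool", "body": {
  "series": [
    {"xyz": [0,0,0],"rot": [0,0,0]},
    {"xyz": [0,0,0],"rot": [0,0,0]}
  ]
}}

```text
time: 28.35
tcp_pos: [0.6747, -0.0302, 0.1942]
tcp_rot: [-180.0, 0.1, 8.8]
contact_force: [-0.9, 1.3, 0.4]
opening: 0.0461
```

```bash
cat > sp.py <<'E'
from h import *
import sys
f=sys.argv[1]
s=readout.state();c=save('wrist',f);T=camT(c,s);p=s['tcp_pos']
print(p,s['tcp_rot'],'tcp@.02',proj(c,T,(p[0],p[1],.02)))
hsv=cv2.cvtColor(c['img'],cv2.COLOR_BGR2HSV)
m=((hsv[...,0]<16)&(hsv[...,1]>110)&(hsv[...,2]>60)).astype(np.uint8);m[:, :]*=1
m=cv2.morphologyEx(m,cv2.MORPH_CLOSE,np.ones((7,7)))
for k in cv2.findContours(m,cv2.RETR_EXTERNAL,cv2.CHAIN_APPROX_NONE)[0]:
    if len(k)<60: continue
    w=np.array([ray(c,T,u,v,.02)[:2] for u,v in k.reshape(-1,2)],np.float32)
    print(k.reshape(-1,2).mean(0).round(1),cv2.minAreaRect(w),cv2.boxPoints(cv2.minAreaRect(w)).round(4).tolist())
E
python3 sp.py pics/w18.png
```

```text
[ 0.6746931  -0.03019569  0.19415094] [-1.79962983e+02  9.66808444e-02  8.80705655e+00] tcp@.02 [254.16028654 168.83517967]
[303.  335.1] ((0.7628001570701599, -0.21937218308448792), (0.027127481997013092, 0.054906073957681656), 6.889838218688965) [[0.7459999918937683, -0.19370000064373016], [0.7526000142097473, -0.2483000010251999], [0.7796000242233276, -0.24500000476837158], [0.7730000019073486, -0.19050000607967377]]
[254.4 189. ] ((0.6783266067504883, -0.05288664624094963), (0.01701096072793007, 0.09036078304052353), 7.423058032989502) [[0.6640999913215637, -0.009200000204145908], [0.6757000088691711, -0.09880000352859497], [0.6926000118255615, -0.0966000035405159], [0.680899977684021, -0.007000000216066837]]
```

View pics/w18.png

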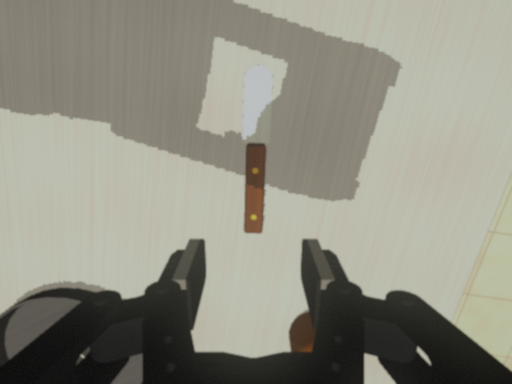

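The handle runs from (257,144) to (253.5,232). Its centre is (0.678,-0.053) and its axis is at about 97.2°, giving a spatula origin of about (0.6735,-0.0157), which agrees with the top view.

```bash
python3 plan.py 0.6754 -0.0306 0.05 7.2 42
```

```text
t 28.4 p [ 0.6748 -0.0299  0.1945] rot [-1.7997e+02  7.0000e-02  8.8300e+00] F [ 0.4  0.2 -0.4] open 0.0461
0 [0.002, 0.002, 0.361] [-0.0, 0.0001, 0.0023]
1 [0.002, 0.002, 0.361] [-0.0, 0.0001, 0.0023]
2 [0.002, 0.002, 0.361] [-0.0, 0.0001, 0.0023]
3 [0.001, 0.002, 0.361] [-0.0, 0.0001, 0.0023]
```

Emit:
{"method": "servo_tool", "body": {
  "series": [
    {"xyz": [0.005,0.008,0.36],"rot": [0,0,0.0046]},
    {"xyz": [0,0,0.36],"rot": [0,0,0.0046]},
    {"xyz": [0,0,0.36],"rot": [0,0,0]},
    {"xyz": [0,0,0.36],"rot": [0,0,0]},
    {"xyz": [0,0,0],"rot": [0,0,0]}
  ]
}}

```text
time: 28.9
tcp_pos: [0.6724, -0.0301, 0.0467]
tcp_rot: [-179.9, 0.4, 7.2]
contact_force: [-2.0, -0.4, 0.2]
opening: 0.0461
```

Emit:
{"method": "servo_tool", "body": {
  "series": [
    {"xyz": [0,0,0],"rot": [0,0,0]},
    {"xyz": [0,0,0],"rot": [0,0,0]}
  ]
}}

```text
time: 29.1
tcp_pos: [0.6773, -0.0312, 0.0533]
tcp_rot: [180.0, -0.1, 7.1]
contact_force: [0.2, 0.6, 0.6]
opening: 0.0458
```

```bash
python3 sp.py pics/w19.png
```

```text
[ 0.67734104 -0.03118015  0.05326515] [ 1.79969265e+02 -1.47567720e-01  7.12678918e+00] tcp@.02 [254.40137033 225.47493933]
[251.6 251.9] ((0.6782249212265015, -0.05230623856186867), (0.0179689172655344, 0.09304649382829666), 7.051239967346191) [[0.6636000275611877, -0.007199999876320362], [0.675000011920929, -0.09960000216960907], [0.6929000020027161, -0.09740000218153], [0.6814000010490417, -0.004999999888241291]]
```

View pics/w19.png

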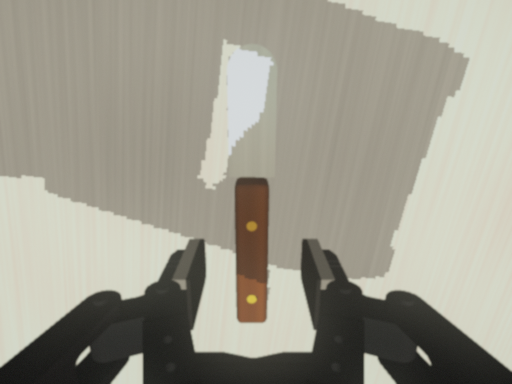

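Aligned: handle at columns 235–268, axis parallel to the pads. Down and close.

Emit:
{"method": "servo_tool", "body": {
  "series": [
    {"xyz": [0,0,0.25],"rot": [0,0,0]},
    {"xyz": [0,0,0.15],"rot": [0,0,0]},
    {"xyz": [0,0,0.07],"rot": [0,0,0]},
    {"xyz": [0,0,0],"rot": [0,0,0]},
    {"xyz": [0,0,0],"rot": [0,0,0]}
  ]
}}

```text
time: 29.65
tcp_pos: [0.6765, -0.0316, 0.0047]
tcp_rot: [180.0, -0.0, 7.1]
contact_force: [-0.1, 0.2, 0.5]
opening: 0.046
```

Emit:
{"method": "servo_tool", "body": {
  "series": [
    {"xyz": [0,0,0],"rot": [0,0,0]},
    {"xyz": [0,0,0],"rot": [0,0,0]},
    {"xyz": [0,0,0],"rot": [0,0,0]},
    {"xyz": [0,0,0],"rot": [0,0,0]},
    {"xyz": [0,0,0],"rot": [0,0,0]}
  ],
  "jaw": 8,
  "newtons": 45
}}

```text
time: 30.15
tcp_pos: [0.6766, -0.0316, 0.005]
tcp_rot: [180.0, -0.1, 7.1]
contact_force: [-1.6, 0.7, 5.8]
opening: 0.019
```

Emit:
{"method": "servo_tool", "body": {
  "series": [
    {"xyz": [0,0,-0.1],"rot": [0,0,0]},
    {"xyz": [0,0,-0.3],"rot": [0,0,0]},
    {"xyz": [0,0,-0.4],"rot": [0,0,0]},
    {"xyz": [0,0,-0.4],"rot": [0,0,0]},
    {"xyz": [0,0,0],"rot": [0,0,0]}
  ]
}}

```text
time: 30.65
tcp_pos: [0.6794, -0.0318, 0.1307]
tcp_rot: [179.9, -0.5, 7.1]
contact_force: [0.9, -0.4, -0.8]
opening: 0.0189
```

Emit:
{"method": "servo_tool", "body": {
  "series": [
    {"xyz": [0,0,0],"rot": [0,0,0]},
    {"xyz": [0,0,0],"rot": [0,0,0]}
  ]
}}

```text
time: 30.85
tcp_pos: [0.6754, -0.0315, 0.1235]
tcp_rot: [-180.0, 0.1, 7.1]
contact_force: [0.4, -0.3, -1.1]
opening: 0.0192
```

```bash
python3 sp.py pics/w20.png
python3 - <<'E'
from h import *
d=save('side','pics/s20.png')
a=np.radians(-10.8)
for x,y in [(15,50),(15,52)]: print(.517+(x*np.cos(a)-y*np.sin(a))/1000,.299+(x*np.sin(a)+y*np.cos(a))/1000)
cv2.imwrite('pics/s20c.png',cv2.resize(d['img'][100:260,220:420],None,fx=3,fy=3))
E
python3 plan.py 0.541 0.3453 0.125 79.2 45
```

```text
[ 0.67540098 -0.03145825  0.12353851] [-1.79984780e+02  6.50570087e-02  7.07922953e+00] tcp@.02 [254.26812188 189.8274709 ]
[253.4 285.7] ((0.6861441731452942, -0.1246018335223198), (0.03558614104986191, 0.14481335878372192), 6.575539588928223) [[0.6601999998092651, -0.05469999834895134], [0.676800012588501, -0.19859999418258667], [0.7121000289916992, -0.19449999928474426], [0.6955000162124634, -0.050599999725818634]]
0.5411033744902166 0.3453036428176486
0.541478137119388 0.34726821731910595
t 30.95 p [ 0.6752 -0.0315  0.1229] rot [-1.7997e+02  1.2000e-01  7.0800e+00] F [-0.5 -0.3 -1.1] open 0.0187
0 [-0.087, -0.39, -0.002] [-0.0001, 0.0, -0.0401]
1 [-0.037, -0.398, -0.002] [-0.0001, 0.0, -0.0401]
2 [0.013, -0.4, -0.002] [-0.0001, 0.0, -0.0401]
3 [0.063, -0.395, -0.002] [-0.0001, 0.0, -0.0401]
4 [0.112, -0.384, -0.002] [-0.0001, 0.0, -0.0401]
5 [0.16, -0.367, -0.002] [-0.0001, 0.0, -0.0401]
6 [0.204, -0.344, -0.002] [-0.0001, 0.0, -0.0401]
7 [0.246, -0.315, -0.002] [-0.0001, 0.0, -0.0401]
8 [0.284, -0.282, -0.002] [-0.0001, 0.0, -0.0401]
9 [0.317, -0.244, -0.002] [-0.0001, 0.0, -0.0401]
```

View pics/w20.png

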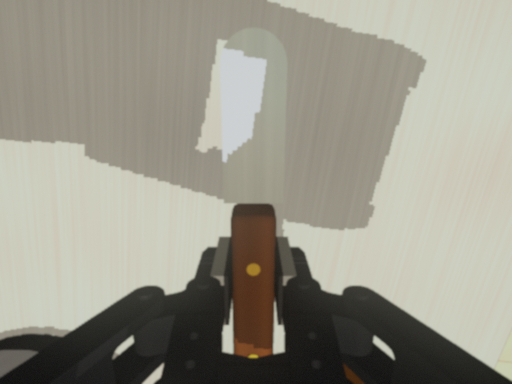

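View pics/s20c.png

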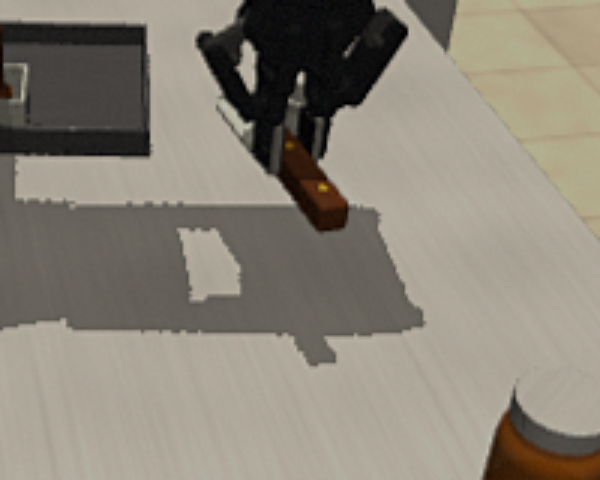

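The spatula is held by the handle, level and parallel. Moving to the sheet tin with a quarter turn.

Emit:
{"method": "servo_tool", "body": {
  "series": [
    {"xyz": [-0.087,-0.39,0],"rot": [0,0,-0.04]},
    {"xyz": [-0.037,-0.398,0],"rot": [0,0,-0.04]},
    {"xyz": [0.013,-0.4,0],"rot": [0,0,-0.04]},
    {"xyz": [0.063,-0.395,0],"rot": [0,0,-0.04]},
    {"xyz": [0.112,-0.384,0],"rot": [0,0,-0.04]}
  ]
}}

```text
time: 31.45
tcp_pos: [0.6077, 0.158, 0.123]
tcp_rot: [-179.9, 0.1, 43.4]
contact_force: [0.4, 0.9, -0.6]
opening: 0.0186
```

Emit:
{"method": "servo_tool", "body": {
  "series": [
    {"xyz": [0.16,-0.367,0],"rot": [0,0,-0.04]},
    {"xyz": [0.204,-0.344,0],"rot": [0,0,-0.04]},
    {"xyz": [0.246,-0.315,0],"rot": [0,0,-0.04]},
    {"xyz": [0.284,-0.282,0],"rot": [0,0,-0.04]},
    {"xyz": [0.317,-0.244,0],"rot": [0,0,-0.041]}
  ]
}}

```text
time: 31.95
tcp_pos: [0.5408, 0.3465, 0.123]
tcp_rot: [-179.9, 0.1, 79.6]
contact_force: [0.5, -0.5, -0.7]
opening: 0.0189
```

Emit:
{"method": "servo_tool", "body": {
  "series": [
    {"xyz": [0,0,0],"rot": [0,0,0]},
    {"xyz": [0,0,0],"rot": [0,0,0]},
    {"xyz": [0,0,0],"rot": [0,0,0]}
  ]
}}

```text
time: 32.25
tcp_pos: [0.542, 0.3446, 0.1234]
tcp_rot: [-179.9, 0.1, 79.2]
contact_force: [0.6, -0.6, -0.3]
opening: 0.0191
```

```bash
python3 plan.py 0.541 0.3453 0.03 79.2 45
python3 - <<'E'
from h import *
d=save('wrist','pics/w21.png')
E
```

```text
t 32.25 p [0.542  0.3446 0.1234] rot [-1.7995e+02  6.0000e-02  7.9190e+01] F [ 0.6 -0.6 -0.3] open 0.0191
0 [0.002, -0.003, 0.311] [-0.0001, 0.0001, -0.0]
1 [0.002, -0.003, 0.311] [-0.0001, 0.0001, -0.0]
2 [0.002, -0.004, 0.311] [-0.0001, 0.0001, -0.0]
```

View pics/w21.png

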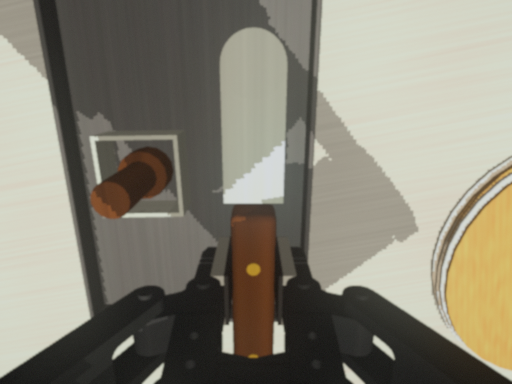

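Blade and handle lie parallel to the tin's long walls, and the tamper is standing at (135,180). To keep the knuckles clear of the tamper I'll shift the placing point to tin (37, 56) mm.

```bash
python3 plan.py 0.5638 0.3471 0.06 79.2 45
```

```text
t 32.3 p [0.5422 0.3443 0.1235] rot [-1.7996e+02  5.0000e-02  7.9160e+01] F [ 0.7 -0.5  0. ] open 0.0188
0 [0.034, 0.104, 0.318] [-0.0001, 0.0001, -0.0001]
1 [0.034, 0.103, 0.318] [-0.0001, 0.0001, -0.0001]
```

Emit:
{"method": "servo_tool", "body": {
  "series": [
    {"xyz": [0.07,0.21,0],"rot": [0,0,0]},
    {"xyz": [0,0,0.3],"rot": [0,0,0]},
    {"xyz": [0,0,0.3],"rot": [0,0,0]},
    {"xyz": [0,0,0],"rot": [0,0,0]},
    {"xyz": [0,0,0],"rot": [0,0,0]}
  ]
}}

```text
time: 32.8
tcp_pos: [0.5642, 0.3474, 0.0641]
tcp_rot: [-179.9, 0.0, 79.2]
contact_force: [0.5, -0.1, -0.2]
opening: 0.0188
```

```bash
python3 plan.py 0.5638 0.3471 0.009 79.2 45
python3 - <<'E'
from h import *
d=save('wrist','pics/w22.png');d=save('side','pics/s22.png')
cv2.imwrite('pics/s22c.png',cv2.resize(d['img'][20:180,130:330],None,fx=3.5,fy=3.5))
E
```

```text
t 32.8 p [0.5642 0.3474 0.0641] rot [-1.7995e+02  5.0000e-02  7.9180e+01] F [ 0.5 -0.1 -0.2] open 0.0188
0 [-0.002, -0.001, 0.276] [-0.0001, 0.0001, -0.0001]
1 [-0.002, -0.001, 0.276] [-0.0001, 0.0001, -0.0001]
```

View pics/w22.png

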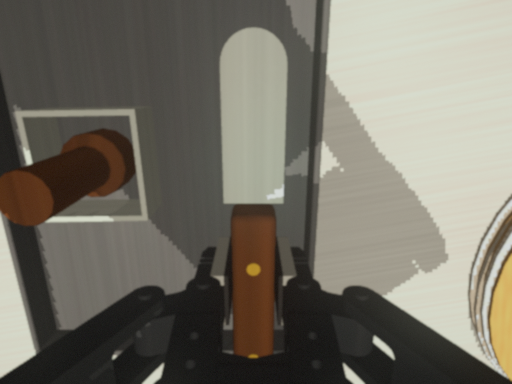

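View pics/s22c.png

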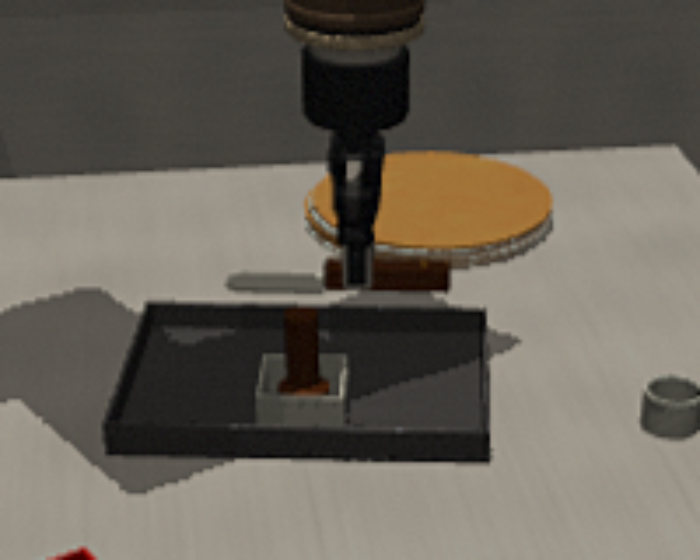

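Run:
```python
from h import *
s=readout.state();c=imaging.camera('wrist');T=camT(c,s)
Rt=R.from_euler('xyz',s['tcp_rot'],degrees=True)
for u,v,z in [(318,150,.026),(311,230,.026),(327,20,.026),(298,230,.06),(148,200,.034)]:
    print(u,v,(Rt.inv().apply(ray(c,T,u,v,z)-s['tcp_pos'])*1000).round(1))
```

```text
318 150 [ 36.6 -44.6  39.6]
311 230 [35.4  4.8 39.6]
327 20 [  37.1 -110.8   39.5]
298 230 [ 22.3 -10.6   5.6]
148 200 [-59.8 -17.3  31.5]
```

Wall 36 mm to the right of the tool axis, parallel within 1°; fingers reach about 24 mm. Lowering.

Emit:
{"method": "servo_tool", "body": {
  "series": [
    {"xyz": [0,0,0.25],"rot": [0,0,0]},
    {"xyz": [0,0,0.2],"rot": [0,0,0]},
    {"xyz": [0,0,0.07],"rot": [0,0,0]},
    {"xyz": [0,0,0],"rot": [0,0,0]},
    {"xyz": [0,0,0],"rot": [0,0,0]}
  ]
}}

```text
time: 33.45
tcp_pos: [0.5647, 0.3487, 0.0133]
tcp_rot: [179.9, -0.1, 79.3]
contact_force: [0.1, 0.2, -1.2]
opening: 0.0188
```

Emit:
{"method": "servo_tool", "body": {
  "series": [
    {"xyz": [0,0,0.015],"rot": [0,0,0]},
    {"xyz": [0,0,0],"rot": [0,0,0]}
  ]
}}

```text
time: 33.65
tcp_pos: [0.5645, 0.3486, 0.0114]
tcp_rot: [179.9, -0.0, 79.3]
contact_force: [-0.2, 0.2, -0.7]
opening: 0.0189
```

Emit:
{"method": "servo_tool", "body": {
  "series": [
    {"xyz": [0,0,0.012],"rot": [0,0,0]},
    {"xyz": [0,0,0],"rot": [0,0,0]}
  ]
}}

```text
time: 33.85
tcp_pos: [0.5641, 0.3483, 0.0095]
tcp_rot: [180.0, -0.0, 79.3]
contact_force: [-0.1, -0.3, -1.1]
opening: 0.019
```

Emit:
{"method": "servo_tool", "body": {
  "series": [
    {"xyz": [0,0,0.008],"rot": [0,0,0]},
    {"xyz": [0,0,0],"rot": [0,0,0]}
  ]
}}

```text
time: 34.05
tcp_pos: [0.5641, 0.3484, 0.009]
tcp_rot: [180.0, -0.0, 79.3]
contact_force: [-2.3, -0.5, 6.5]
opening: 0.0188
```

Contact. Releasing to 30 mm, then rising.

Emit:
{"method": "servo_tool", "body": {
  "series": [
    {"xyz": [0,0,0],"rot": [0,0,0]},
    {"xyz": [0,0,0],"rot": [0,0,0]},
    {"xyz": [0,0,0],"rot": [0,0,0]}
  ],
  "jaw": 30
}}

```text
time: 34.35
tcp_pos: [0.5641, 0.3483, 0.0085]
tcp_rot: [-180.0, 0.0, 79.3]
contact_force: [0.7, 0.6, 0.4]
opening: 0.0301
```

Emit:
{"method": "servo_tool", "body": {
  "series": [
    {"xyz": [0,0,-0.1],"rot": [0,0,0]},
    {"xyz": [0,0,-0.3],"rot": [0,0,0]},
    {"xyz": [0,0,-0.45],"rot": [0,0,0]},
    {"xyz": [0,0,-0.45],"rot": [0,0,0]},
    {"xyz": [0,0,-0.45],"rot": [0,0,0]}
  ]
}}

```text
time: 34.85
tcp_pos: [0.5638, 0.3482, 0.1861]
tcp_rot: [180.0, -0.0, 79.3]
contact_force: [1.0, 0.8, -0.5]
opening: 0.0301
```

Emit:
{"method": "servo_tool", "body": {
  "series": [
    {"xyz": [0,0,-0.3],"rot": [0,0,0]},
    {"xyz": [0,0,0],"rot": [0,0,0]},
    {"xyz": [0,0,0],"rot": [0,0,0]}
  ]
}}

```text
time: 35.15
tcp_pos: [0.5642, 0.3484, 0.2148]
tcp_rot: [179.9, -0.1, 79.3]
contact_force: [0.2, -0.0, -0.5]
opening: 0.03
```

Run:
```python
from h import *
print(readout.state()['tcp_pos'])
d=save('wrist','pics/w23.png');d=save('side','pics/s23.png')
t=save('top','pics/t23.png')
cv2.imwrite('pics/s23c.png',cv2.resize(d['img'][70:370,140:340],None,fx=2.5,fy=2))
```

```text
[0.56424072 0.34843246 0.21479016]
```

View pics/w23.png

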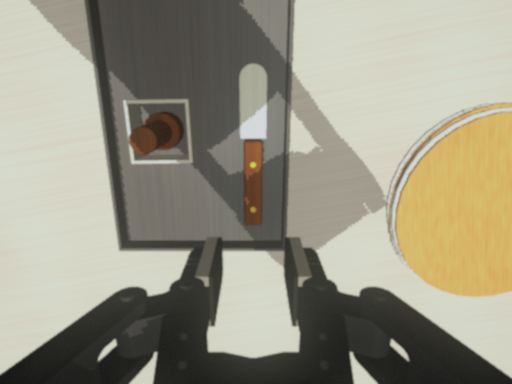

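View pics/s23c.png

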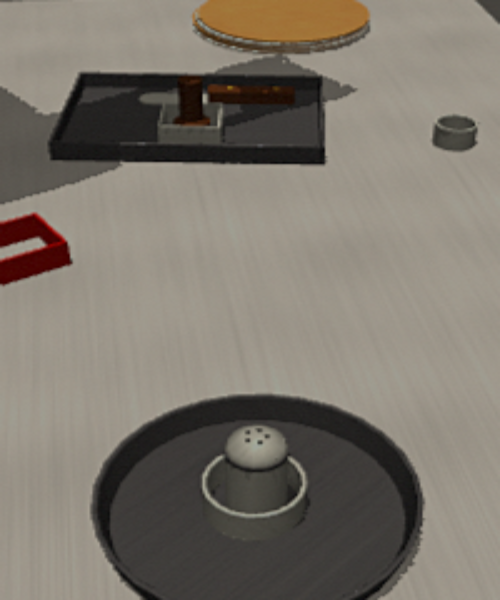

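View pics/t23.png

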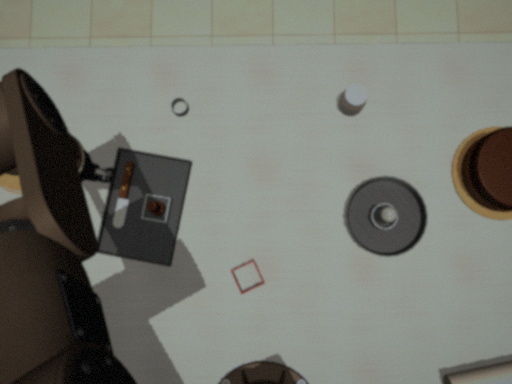

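Final check: the spatula lies flat and parallel to the long wall (wrist view, (253,65)–(253,225)), beside the cutter and tamper at (158,132). The shaker is in its ring at (385,216) in the top view. The small cutter (180,107), jar (351,99) and red square are where they started. Handing in.

```bash
python3 -c "
from rig import close_job
print(close_job())"
```

```text
the job is handed in; nothing more can be done
None
```

Both tool kits are made up, in the order asked, and the job was handed in after about 35 s of the 144 s allowed.

- **Round tin:** the large round cutter lies flat at the tin's centre, with the shaker standing upright inside it.
- **Rectangular tin:** the grey square cutter lies flat on the floor with the tamper standing upright inside it. The spatula lies flat beside the cutter, within about 1° of parallel to the long wall.
- **Last checks:** the wrist, side and top views agreed. The small cutter, the jar and the red square were where they started, and the robot was clear of everything. Each placing ended with a light touch, the hardest reading 18.5 N. No check failed.
- **Small disagreements:** the first top-view positions were off by up to about 5 mm (the tamper the most). I corrected each one from the wrist camera before gripping.

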